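Clamp the pot lid: each screw to its bite and a quarter turn more, in order round the rim

ROBOT

A 7-joint arm with a two-finger parallel gripper is mounted at the origin on a cart in front of the work surface, level with it; the furniture and walls round the work are solid. World frame = base frame: x ahead of the robot, y to its left, z up, the work surface at z = 0. Lengths are in mm, angles in rad, forces in N, time in s.
With the tool pointing down it reaches from about 425 to 875 mm from the base axis. Payload 4.7 kg.
Tool frame: the origin (TCP) lies at the centre of the arm's flange, where the gripper is bolted on; the fingertips stand 182 mm ahead of it and the grasp point (between the pads) lies 164 mm ahead of it; y points along the fingers, z is the direction in which the jaws open and shut, and the axes are right-handed (so a half turn about y gives the same grasp; the last joint's range is limited). The gripper opens to 87 mm and grips with 3 to 60 N. Pads are 19 mm wide; open, the fingers measure 117 mm over their backs; the gripper's body (75 mm by 190 mm) begins 51 mm behind the grasp point.
Start: joints at [1.115, 0.321, -0.07, 1.45, 0.023, 1.371, -0.057], TCP at [294.245, -579.592, 404.787] pointing down, gripper open.
Joint ranges: [-2.86, 2.86], [-0.3, 2.09], [-1.38, 1.24], [0.06, 2.45], [-1.56, 4.7], [0.09, 2.05], [-2.69, 2.69]. Speed limits (rad/s): [2.57, 2.57, 3.14, 3.14, 3.14, 3.14, 3.14].

INTERFACE

Orientations are given as [roll, pitch, yaw] about the fixed x, y, z axes, in that order (R = Rz(yaw) Ry(pitch) Rx(roll)).
In Python, from workcell import bot gives the robot as it stands.
- The arm moves only by the tool play_rows, never from a script. Its argument "moves" is a list of rows, each an object with "offset": the shift along the world's x, y, z in m, a list of three; "spin": the turn about the world's z in degrees; "jaw": the closure in counts, from 0 (fully open) to 255 (shut). A call has 1 to 10 rows; each row is the pose to reach, as a shift and turn from the pose commanded when the call began; what a row does not reach only later rows make up. A row lasts 1/10 s, in which the tool goes at most 50 mm and 8.59 degrees, less where a joint would pass 70% of its speed; a pose out of reach is approached as far as the arm can. A call with a gripper value outside its range is refused whole. The fingers move at their own pace and stop on an object; "squeeze" is the grip in N (left out, the last holds). Time passes only in rows, so rows that repeat a pose let the fingers close. It gives the time, the measured TCP pose, the force and the opening at its end, in the units of the state.
- bot.state(): the state, without advancing time (a new reading comes with each control period).
- bot.capture(name): name is "side" or "top"; returns the picture (480x640x3 uint8, blue, green, red); there is no depth.
- bot.get_calibration(name): a dict with "fovy" (degrees; the focal length in pixels is half the picture's height over the tangent of half this angle, whatever the lens; pixels are square), "cx", "cy" (the principal point, pixels), "dist" ([k1, k2, p1, p2, k3] as OpenCV has them; the pictures are not rectified), "world_from_camera" (4x4, takes a point from camera to world coordinates). Camera axes: x right, y down, z forward; pixel columns grow to the right and rows downward; lengths in mm; the calibration is good to about 2 mm. A picture is of the moment at which its call begins. get_calibration takes no time and is no camera call.
- bot.hand_in(): hands the job in, once; it reports no verdict.
The state is a dict: "t": time; "joint_positions": joint angles; "dq": joint speeds; "effort": joint torques, N m; "tcp_pos": TCP position; "ee_rot": TCP orientation; "wrist_force": force on the tool from outside, world axes, zero at the start; "torque": the same for the moment, N m; "gripper_width": opening from 0.0 (shut) to 1.0 (fully open).
Only numpy, scipy, OpenCV 4.12 (cv2) and the standard library are available. Lean on these libraries where they do the work, as an engineer would, in place of code of your own. Each camera call takes 0.05 s, during which the arm holds its last target.

TASK

The lid of the small steel pressure pot is held by three wing screws round its rim, each still loose by a different amount. Beginning with the screw that the elbow on the lid points at and going round clockwise as seen from above, turn each one clockwise until you feel it bite on its claw, then just a quarter turn more, and leave it so before you take the next. Turning further crushes the seal for good; keep the fingers from pressing on the lid, and leave the other things on the bench where they are.

Things in the scene. Friction and masses are not known exactly. Their poses are not given: they have to be found in the camera images.
- pot: round stainless pressure pot, bolted to the bench; flange 178 mm across, its top 79 mm above the bench. Origin on its axis at bench height, z up, x towards screw 1. Three upright screws on a circle of 70 mm radius: 1 at 0, 2 at -120, 3 at +120 degrees about z. Each screw starts with its own unknown play, 0.1 to 2.2 rad short of the bite; nothing visible tells how much
- lid: steel lid of the pot, 125 mm across; origin and axes as the pot. In its middle a brass hose elbow, top 121 mm above the bench, whose barbed end points along +x at screw 1 and ends 28 mm from the axis; 22 mm behind the axis a slim steel relief valve with a pull ring, top 125 mm above the bench. Elsewhere at most 94 mm high. Not to be pressed
- wing_1_grip (a point): centre of the black wing of screw 1 (the one the lid's elbow points at): upright bar 36 mm long (x), 11 thick (y), 21 high on the screw axis (z, up); 117.5 mm above the bench, up to 1.1 more when loose. Clockwise from above tightens, lowering it 3 mm a turn: freely (0.02 N m) up to the bite, then at once stiffly (steady 0.45 N m, over 0.15 still felt at rest). Stays where left
- claw_1_top (a point): top of claw 1, the aluminium clamp bridge under wing 1 (37 mm radially, 24 wide, top 102.5 mm above the bench, 4.5 mm below the wing bar), at a point 12 mm farther out than the screw; z up. Stands still until its screw bites, then goes down with it, 0.75 mm a quarter turn, squeezing the seal for good
- wing_2_grip (a point): centre of the black wing of screw 2 (next clockwise from above): upright bar 36 mm long (x), 11 thick (y), 21 high on the screw axis (z, up); 117.5 mm above the bench, up to 1.1 more when loose. Clockwise from above tightens, lowering it 3 mm a turn: freely (0.02 N m) up to the bite, then at once stiffly (steady 0.45 N m, over 0.15 still felt at rest). Stays where left
- claw_2_top (a point): top of claw 2, the aluminium clamp bridge under wing 2 (37 mm radially, 24 wide, top 102.5 mm above the bench, 4.5 mm below the wing bar), at a point 12 mm farther out than the screw; z up. Stands still until its screw bites, then goes down with it, 0.75 mm a quarter turn, squeezing the seal for good
- wing_3_grip (a point): centre of the black wing of screw 3 (last clockwise): upright bar 36 mm long (x), 11 thick (y), 21 high on the screw axis (z, up); 117.5 mm above the bench, up to 1.1 more when loose. Clockwise from above tightens, lowering it 3 mm a turn: freely (0.02 N m) up to the bite, then at once stiffly (steady 0.45 N m, over 0.15 still felt at rest). Stays where left
- claw_3_top (a point): top of claw 3, the aluminium clamp bridge under wing 3 (37 mm radially, 24 wide, top 102.5 mm above the bench, 4.5 mm below the wing bar), at a point 12 mm farther out than the screw; z up. Stands still until its screw bites, then goes down with it, 0.75 mm a quarter turn, squeezing the seal for good
- setting_block: grey block with three holes, 25x50x38 mm, a bystander standing loose on the bench; origin at the centre of its underside
- nylon_roller: white flanged roller, 21 mm across, 26 mm high, a bystander standing loose on the bench; origin at the centre of its underside
- loupe: black eye loupe, 37 mm across, 28 mm high, a bystander standing loose on the bench; origin at the centre of its underside
- polyimide_tape: roll of amber tape, 62 mm across, 19 mm high, a bystander standing loose on the bench; origin at the centre of its underside
- flux_bottle: brown dropper bottle, 33 mm across, 92 mm high, a bystander standing loose on the bench; origin at the centre of its underside

How it is judged:
By the outcome, as a careful person would: the job done as asked, in the order asked, and still so for the second after the job is handed in, with the robot touching nothing.
It also fails if it takes over 72 s, if anything falls off the work surface, if the arm or the gripper's body presses on something with over 40 N, if the wrist force passes 120 N, or if a joint passes its speed limit or range.

## Working session

There is one attempt and no reset: what is moved stays moved. The work goes in short steps, Python scripts to look and compute and a tool call to move; the robot and the scene stay as the last step left them, time stands still between calls to the robot, and variables do not carry over. Pictures are saved under pics/ and viewed, and the job is handed in when it is done.

Besides the shell and the picture viewer there is one more tool, called after "Request:" in YAML: its name, and indented under it one key for each argument. play_rows: Moves the arm, as the interface text tells. Its arguments: {"type":"object","properties":{"moves":{"type":"array","items":{"type":"object","properties":{"offset":{"type":"array","items":{"type":"number"}},"spin":{"type":"number"},"jaw":{"type":"number"}}}},"squeeze":{"type":"number"}},"required":["moves"]}

```bash
mkdir -p pics; ls
python3 - <<'E'
from workcell import bot
import cv2
s=bot.state()
for k,v in s.items(): print(k,v)
for n in("side","top"):
    im=bot.capture(n); cv2.imwrite(f"pics/{n}0.png",im)
    print(n,bot.get_calibration(n))
E
```

```text
pics
t 0.0
joint_positions [ 1.1150908   0.32181274 -0.07012374  1.45169692  0.02261853  1.37078703
 -0.05691109]
dq [-1.81010154e-04  2.91666031e-04 -1.11939201e-04 -2.52696126e-04
 -7.54157770e-05  1.27386228e-03 -3.61078346e-04]
effort [-1.17295775e-03 -4.91291177e+01 -4.04220382e-01 -3.12532675e+01
 -6.38803560e-02  4.37011337e-02  1.54661639e-04]
tcp_pos [ 294.15510163 -579.3929086   403.65714928]
ee_rot [-1.57270960e+00 -1.05036980e-04 -2.67172634e+00]
wrist_force [-0.50857363  0.52138502 -0.38747039]
torque [-0.01770335 -0.01264504 -0.01414795]
gripper_width 1.0011293006347597
side {'fovy': 54.44562441770972, 'cx': 311.57298808408854, 'cy': 244.98624675559134, 'dist': array([-0.07239263,  0.        ,  0.        ,  0.        ,  0.        ]), 'world_from_camera': array([[-5.45502704e-01, -3.64975721e-01,  7.54466383e-01,
        -8.33809292e+01],
       [-8.38063545e-01,  2.46921830e-01, -4.86496768e-01,
         4.15995700e+02],
       [-8.73471173e-03, -8.97676074e-01, -4.40569372e-01,
         4.83660220e+02],
       [ 0.00000000e+00,  0.00000000e+00,  0.00000000e+00,
         1.00000000e+00]])}
top {'fovy': 42.09340176377009, 'cx': 322.3363697827896, 'cy': 245.6214145916317, 'dist': array([0.05335299, 0.        , 0.        , 0.        , 0.        ]), 'world_from_camera': array([[ 2.69626850e-02, -9.90618569e-01,  1.33969643e-01,
         3.99909543e+02],
       [-9.99295576e-01, -3.02098885e-02, -2.22646313e-02,
         2.70124527e+01],
       [ 2.61029651e-02, -1.33274958e-01, -9.90735293e-01,
         1.20642277e+03],
       [ 0.00000000e+00,  0.00000000e+00,  0.00000000e+00,
         1.00000000e+00]])}
```

View pics/side0.png

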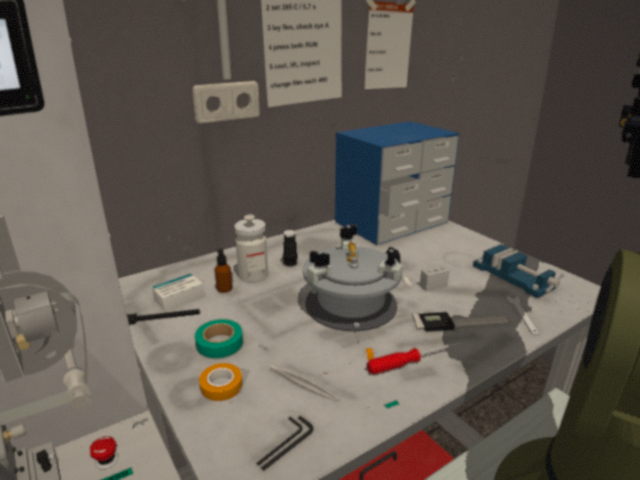

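View pics/top0.png

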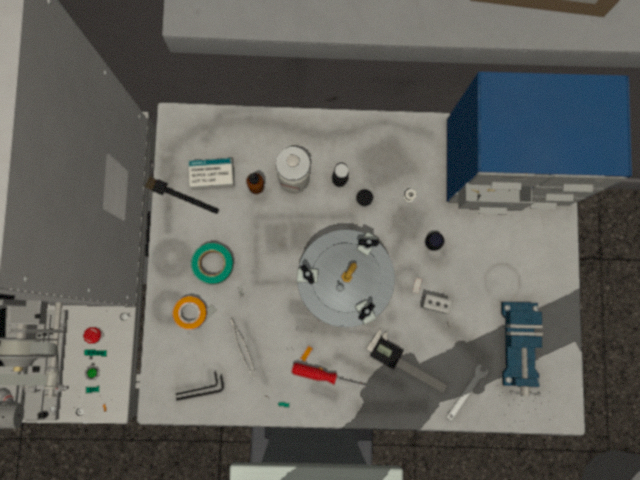

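The pot is at about (346,278) in the top view. The elbow points up and to the right, towards the wing at (369,243). The other wings are at (366,310) and (307,273). I'll zoom in.

Run:
```python
import cv2
a=cv2.imread("pics/top0.png")[215:340,285:410]
cv2.imwrite("pics/topz.png",cv2.resize(a,(600,600),interpolation=cv2.INTER_CUBIC))
a=cv2.imread("pics/side0.png")[215:335,290:415]
cv2.imwrite("pics/sidez.png",cv2.resize(a,(625,600),interpolation=cv2.INTER_CUBIC))
```

```text
(no output)
```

View pics/topz.png

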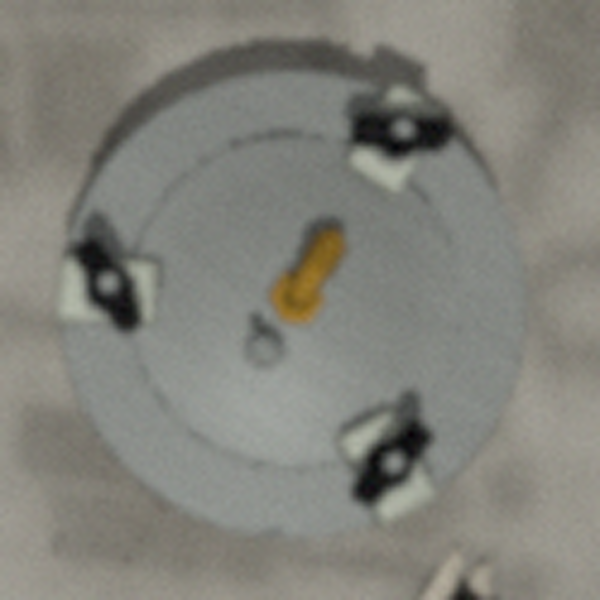

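View pics/sidez.png

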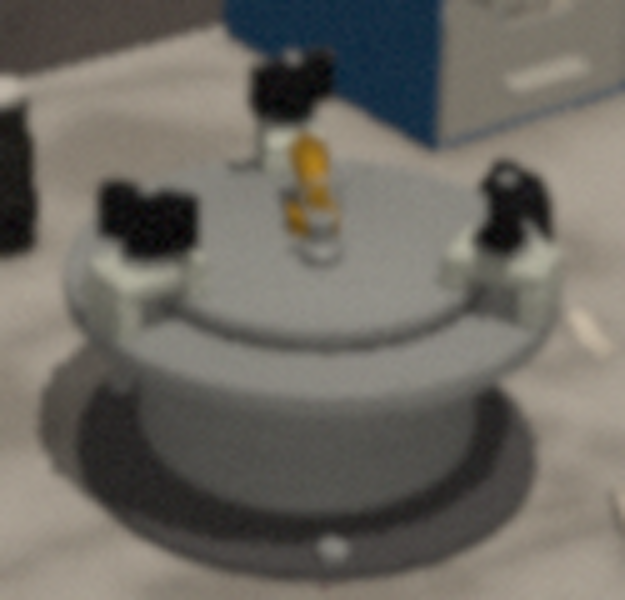

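```bash
cat > h.py <<'E'
import numpy as np, cv2
from workcell import bot
def cam(n):
    c=bot.get_calibration(n); f=240/np.tan(np.radians(c['fovy']/2))
    K=np.array([[f,0,c['cx']],[0,f,c['cy']],[0,0,1.]]); return K,np.array(c['dist'],float),np.array(c['world_from_camera'])
def ray(n,p):
    K,d,T=cam(n); u=cv2.undistortPoints(np.array(p,float).reshape(-1,1,2),K,d).reshape(-1,2)
    D=np.c_[u,np.ones(len(u))]@T[:3,:3].T; return T[:3,3],D
def plane(n,p,z):
    o,D=ray(n,p); return o+D*((z-o[2])/D[:,2])[:,None]
def proj(n,P):
    K,d,T=cam(n); M=np.linalg.inv(T)
    return cv2.projectPoints(np.array(P,float).reshape(-1,1,3),cv2.Rodrigues(M[:3,:3])[0],M[:3,3],K,d)[0].reshape(-1,2)
E
python3 - <<'E'
from h import *
im=cv2.imread("pics/top0.png"); g=im.max(2)
m=(g<60).astype(np.uint8); m[:225]=0; m[330:]=0; m[:,:290]=0; m[:,395:]=0
n,l,st,ce=cv2.connectedComponentsWithStats(m)
for i in range(1,n):
    if st[i,4]<25: continue
    ys,xs=np.nonzero(l==i); 
    W=plane("top",np.c_[xs,ys],122); c=W.mean(0); w,v=np.linalg.eigh(np.cov((W-c)[:,:2].T)); a=v[:,1]
    print("blob",st[i],ce[i].round(1),c.round(1),"len",np.ptp((W-c)[:,:2]@a).round(1),np.ptp((W-c)[:,:2]@v[:,0]).round(1),"ang",np.degrees(np.arctan2(a[1],a[0])).round(1))
d=np.array([[404,130],[395,462],[108,285]])/4.8+[285-.4,215-.4]
P=plane("top",d,121);c=P.mean(0)
print(P.round(1),c.round(1))
for p in P: print(np.linalg.norm((p-c)[:2]).round(1),np.degrees(np.arctan2(*(p-c)[1::-1])).round(1))
e=np.array([[298,300],[330,240],[264,345]])/4.8+[284.6,214.6]
E=plane("top",e,118);print(E.round(1),np.degrees(np.arctan2(*(E[1]-E[2])[1::-1])))
# side dots
s=np.array([[293,57],[145,190],[508,178]])/5+[289.6,214.6]
print(s, proj("side",P[[0,2,1]]))
E
```

```text
blob [359 238  21   9 112] [368.1 242.1] [555.2 -77.7 122. ] len 35.4 14.0 ang 89.3
blob [301 265  13  18  96] [307.1 273.6] [496.6  27.8 122. ] len 33.7 13.2 ang -150.0
blob [359 303  15  16  94] [365.7 310.5] [435.5 -75.5 122. ] len 32.1 13.4 ang 139.0
[[556.2 -78.9 121. ]
 [435.  -77.7 121. ]
 [496.   27.9 121. ]] [495.7 -42.9 121. ]
70.4 -30.8
70.0 -150.2
70.8 89.8
[[492.8 -41.6 118. ]
 [515.1 -52.8 118. ]
 [476.  -29.5 118. ]] -30.75831947661928
[[348.2 226. ]
 [318.6 252.6]
 [391.2 250.2]] [[348.0498074  229.10274254]
 [318.94352803 255.82585629]
 [390.5342494  253.49912539]]
```

Run:
```python
from h import *
S=np.array([[555.6,-78.1],[434.5,-77.2],[495.7,27.6]]); A=[89.3,139,30]
for n,(x0,y0,k) in {"top":(285,215,4.8),"side":(290,215,5)}.items():
    im=cv2.imread(f"pics/{n}0.png")[y0:y0+120,x0:x0+125]; im=cv2.resize(im,None,fx=k,fy=k,interpolation=cv2.INTER_CUBIC)
    for s,a in zip(S,A):
        t=np.radians(a); d=18*np.array([np.cos(t),np.sin(t)]); e=5.5*np.array([-np.sin(t),np.cos(t)])
        for z,col in((128,(0,255,0)),(107,(0,0,255))):
            q=[np.r_[s+i*d+j*e,z] for i,j in((1,1),(1,-1),(-1,-1),(-1,1))]
            p=(proj(n,q)-[x0,y0]+.5)*k
            cv2.polylines(im,[p.astype(int)],True,col,1)
    cv2.imwrite(f"pics/ov_{n}.png",im)
print(plane("top",[[467,208],[447,195],[580,208]],0).round())
print(plane("side",[[380,242],[337,213],[452,220]],0).round())
print(plane("side",[[380,148],[336,134]],200).round())
```

```text
[[ 647. -284.    0.]
 [ 672. -244.    0.]
 [ 653. -506.    0.]]
[[ 667. -262.    0.]
 [ 872. -284.   -0.]
 [ 662. -507.    0.]]
[[ 753. -322.  200.]
 [ 935. -322.  200.]]
```

View pics/ov_top.png

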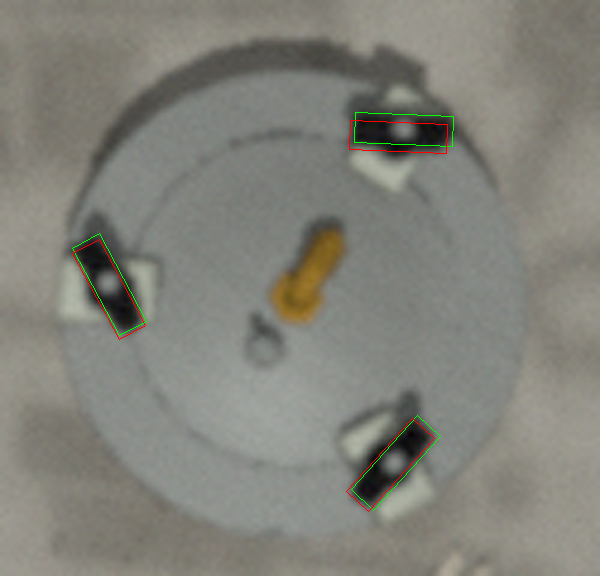

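View pics/ov_side.png

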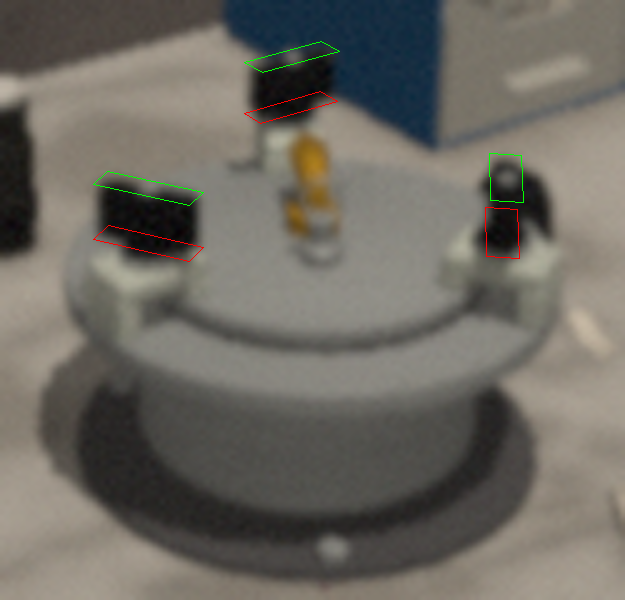

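Request:
play_rows:
  moves:
    - {"offset": [0.261, 0.501, -0.03], "spin": 67, "jaw": 140}
    - {"offset": [0.261, 0.501, -0.03], "spin": 67, "jaw": 140}
    - {"offset": [0.261, 0.501, -0.03], "spin": 67, "jaw": 140}
    - {"offset": [0.261, 0.501, -0.03], "spin": 67, "jaw": 140}
    - {"offset": [0.261, 0.501, -0.03], "spin": 67, "jaw": 140}
    - {"offset": [0.261, 0.501, -0.03], "spin": 67, "jaw": 140}
    - {"offset": [0.261, 0.501, -0.03], "spin": 67, "jaw": 140}
    - {"offset": [0.261, 0.501, -0.03], "spin": 67, "jaw": 140}
    - {"offset": [0.261, 0.501, -0.03], "spin": 67, "jaw": 140}
    - {"offset": [0.261, 0.501, -0.03], "spin": 67, "jaw": 140}
  squeeze: 5

```text
t: 1.1
tcp_pos: [525.3, -134.9, 378.0]
ee_rot: [-1.571, -0.0, -1.503]
wrist_force: [1.2, -0.9, 0.5]
gripper_width: 0.451
```

Run:
```python
from workcell import bot
s=bot.state(); print(s['joint_positions'].round(3),s['tcp_pos'],s['ee_rot'],s['gripper_width'],s['t'])
```

```text
[ 0.683  0.14  -0.522  1.742  0.073  1.279  0.213] [ 525.26531791 -134.93006723  378.01694374] [-1.57090707e+00 -3.61566002e-04 -1.50266226e+00] 0.45088167274716434 1.1
```

Request:
play_rows:
  moves:
    - {"offset": [0, 0, 0], "spin": 0, "jaw": 140}

```text
t: 1.2
tcp_pos: [527.2, -128.3, 378.0]
ee_rot: [-1.569, 0.004, -1.49]
wrist_force: [-0.3, 0.2, 0.1]
gripper_width: 0.453
```

Run:
```python
from workcell import bot
s=bot.state(); print(s['joint_positions'].round(3),s['tcp_pos'],s['ee_rot'],s['gripper_width'],s['t'])
```

```text
[ 0.679  0.141 -0.529  1.741  0.069  1.279  0.215] [ 527.16709525 -128.33554747  378.01882119] [-1.56913721  0.00448488 -1.48984744] 0.4527827558347744 1.2
```

Request:
play_rows:
  moves:
    - {"offset": [0.0284, 0.0502, 0], "spin": 0, "jaw": 140}
    - {"offset": [0.0284, 0.0502, 0], "spin": 0, "jaw": 140}
    - {"offset": [0.0284, 0.0502, -0.035], "spin": 0, "jaw": 140}
    - {"offset": [0.0284, 0.0502, -0.05], "spin": 0, "jaw": 140}
    - {"offset": [0.0284, 0.0502, -0.05], "spin": 0, "jaw": 140}
    - {"offset": [0.0284, 0.0502, -0.05], "spin": 0, "jaw": 140}

```text
t: 1.8
tcp_pos: [553.2, -87.2, 328.4]
ee_rot: [-1.571, 0.0, -1.503]
wrist_force: [-0.4, 0.6, 0.2]
gripper_width: 0.451
```

```bash
cat > look.py <<'E'
import sys
from h import *
s=bot.state(); print(s['joint_positions'].round(3),s['tcp_pos'].round(2),np.degrees(s['ee_rot']).round(2),s['wrist_force'].round(2),s['torque'].round(3),s['gripper_width'],s['t'])
t=sys.argv[1]
out=[]
for n,(x0,y0) in {"top":(285,215),"side":(290,205)}.items():
    im=bot.capture(n)[y0:y0+130,x0:x0+130]; out.append(cv2.resize(im,(400,400),interpolation=cv2.INTER_CUBIC))
cv2.imwrite(f"pics/{t}.png",np.hstack(out))
E
python3 look.py a1
```

```text
[ 0.602  0.225 -0.556  1.76   0.127  1.193  0.077] [553.22 -87.23 328.41] [-9.003e+01  1.000e-02 -8.614e+01] [-0.36  0.65  0.24] [-0.061 -0.063  0.022] 0.45127222852918863 1.8
```

View pics/a1.png

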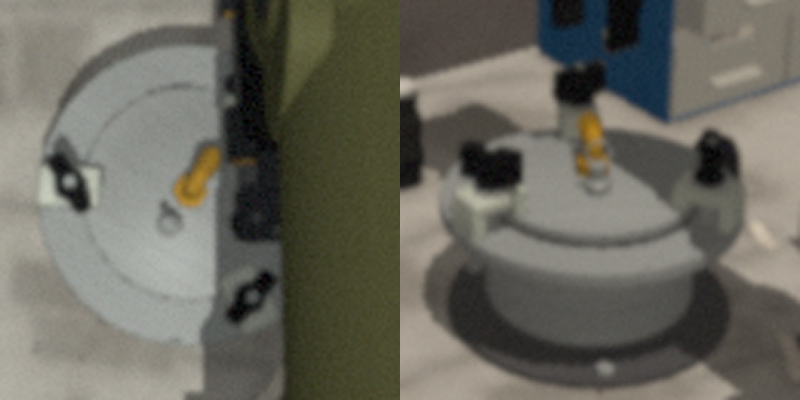

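Request:
play_rows:
  moves:
    - {"offset": [0.0024, 0.0091, 0], "spin": 0, "jaw": 140}
    - {"offset": [0.0024, 0.0091, 0], "spin": 0, "jaw": 140}
    - {"offset": [0.0024, 0.0091, -0.015], "spin": 0, "jaw": 140}
    - {"offset": [0.0024, 0.0091, -0.03], "spin": 0, "jaw": 140}
    - {"offset": [0.0024, 0.0091, -0.0384], "spin": 0, "jaw": 140}
    - {"offset": [0.0024, 0.0091, -0.0384], "spin": 0, "jaw": 140}
    - {"offset": [0.0024, 0.0091, -0.0384], "spin": 0, "jaw": 140}

```text
t: 2.6
tcp_pos: [555.6, -77.6, 289.4]
ee_rot: [-1.572, 0.0, -1.502]
wrist_force: [-0.0, 0.5, 0.4]
gripper_width: 0.449
```

```bash
python3 look.py a2
```

```text
[ 0.579  0.266 -0.557  1.799  0.155  1.121  0.039] [555.64 -77.56 289.36] [-9.005e+01  2.000e-02 -8.609e+01] [-0.05  0.53  0.4 ] [-0.038 -0.089  0.004] 0.449406922385276 2.6
```

View pics/a2.png

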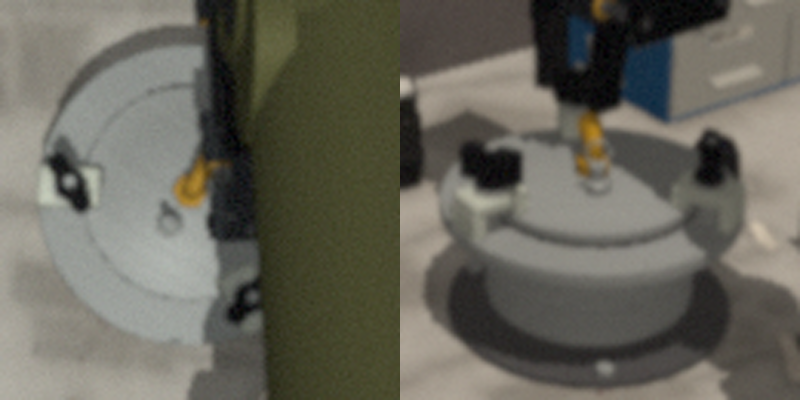

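Request:
play_rows:
  moves:
    - {"offset": [0, 0, 0], "spin": 0, "jaw": 255}
    - {"offset": [0, 0, 0], "spin": 0, "jaw": 255}
    - {"offset": [0, 0, 0], "spin": 0, "jaw": 255}
    - {"offset": [0, 0, 0], "spin": 0, "jaw": 255}
    - {"offset": [0, 0, 0], "spin": 0, "jaw": 255}
  squeeze: 5

```text
t: 3.2
tcp_pos: [555.4, -77.6, 289.9]
ee_rot: [-1.572, -0.0, -1.503]
wrist_force: [-2.0, 0.0, 1.8]
gripper_width: 0.188
```

```bash
cat > st.py <<'E'
from h import *
s=bot.state(); print(s['joint_positions'].round(3),s['tcp_pos'].round(2),np.degrees(s['ee_rot']).round(2),s['wrist_force'].round(2),s['torque'].round(3),s['effort'][6].round(3),round(s['gripper_width'],4),s['t'])
E
python3 st.py
```

```text
[ 0.579  0.265 -0.557  1.798  0.155  1.122  0.039] [555.44 -77.55 289.92] [-9.005e+01 -1.000e-02 -8.609e+01] [-2.03  0.03  1.85] [-0.043  0.375 -0.042] 0.001 0.188 3.2
```

Request:
play_rows:
  moves:
    - {"offset": [0, 0, 0], "spin": 0, "jaw": 255}
    - {"offset": [0, 0, 0], "spin": 0, "jaw": 255}
    - {"offset": [0, 0, 0], "spin": 0, "jaw": 255}
    - {"offset": [0, 0, 0], "spin": 0, "jaw": 255}
  squeeze: 12

```text
t: 3.6
tcp_pos: [555.6, -77.5, 289.9]
ee_rot: [-1.571, -0.0, -1.502]
wrist_force: [-3.1, 0.2, 2.0]
gripper_width: 0.177
```

```bash
python3 st.py
```

```text
[ 0.579  0.266 -0.557  1.798  0.155  1.122  0.039] [555.56 -77.54 289.86] [-9.003e+01 -1.000e-02 -8.609e+01] [-3.07  0.17  2.01] [-0.09   0.633  0.011] 0.001 0.1769 3.6
```

Request:
play_rows:
  moves:
    - {"offset": [-0.0015, 0, 0], "spin": 0, "jaw": 255}
    - {"offset": [-0.0015, 0, 0], "spin": 0, "jaw": 255}
    - {"offset": [-0.0015, 0, 0], "spin": 0, "jaw": 255}
    - {"offset": [-0.0015, 0, 0], "spin": 0, "jaw": 255}
  squeeze: 12

```text
t: 4.0
tcp_pos: [554.5, -77.5, 290.0]
ee_rot: [-1.57, -0.0, -1.502]
wrist_force: [0.2, -1.0, 0.9]
gripper_width: 0.173
```

```bash
python3 st.py
```

```text
[ 0.581  0.262 -0.557  1.801  0.153  1.119  0.04 ] [554.54 -77.53 290.02] [-8.993e+01 -1.000e-02 -8.608e+01] [ 0.25 -1.01  0.93] [-0.076 -0.198  0.029] -0.0 0.173 4.0
```

Request:
play_rows:
  moves:
    - {"offset": [0, 0, 0], "spin": 0, "jaw": 255}
    - {"offset": [0, 0, 0], "spin": 0, "jaw": 255}
    - {"offset": [0, 0, 0], "spin": 0, "jaw": 255}
  squeeze: 45

```text
t: 4.3
tcp_pos: [554.6, -77.4, 290.5]
ee_rot: [-1.569, -0.0, -1.502]
wrist_force: [0.0, -0.1, 5.0]
gripper_width: 0.117
```

```bash
python3 st.py
```

```text
[ 0.581  0.262 -0.557  1.801  0.153  1.12   0.04 ] [554.6  -77.41 290.53] [-8.992e+01 -2.000e-02 -8.608e+01] [ 0.03 -0.06  5.03] [-0.024  0.011  0.013] 0.02 0.1173 4.3
```

Request:
play_rows:
  moves:
    - {"offset": [0, 0, 0], "spin": -3, "jaw": 255}
    - {"offset": [0, 0, 0], "spin": -5, "jaw": 255}

```text
t: 4.5
tcp_pos: [554.6, -77.4, 290.5]
ee_rot: [-1.569, -0.0, -1.591]
wrist_force: [-0.2, -0.2, 5.2]
gripper_width: 0.122
```

```bash
python3 st.py
```

```text
[ 0.571  0.26  -0.546  1.801  0.149  1.119 -0.046] [554.6  -77.39 290.47] [-8.992e+01 -1.000e-02 -9.117e+01] [-0.23 -0.18  5.23] [-0.044 -0.021  0.044] 0.248 0.1222 4.5
```

Request:
play_rows:
  moves:
    - {"offset": [0, 0, 0], "spin": -2.5, "jaw": 255}
    - {"offset": [0, 0, 0], "spin": -5, "jaw": 255}

```text
t: 4.7
tcp_pos: [554.6, -77.4, 290.5]
ee_rot: [-1.569, -0.0, -1.679]
wrist_force: [0.2, 0.3, 5.9]
gripper_width: 0.121
```

```bash
python3 st.py
```

```text
[ 0.561  0.259 -0.534  1.802  0.145  1.119 -0.13 ] [554.6  -77.41 290.45] [-89.91  -0.   -96.17] [0.24 0.32 5.88] [-0.022 -0.027  0.014] 0.423 0.1207 4.7
```

Request:
play_rows:
  moves:
    - {"offset": [0, 0, 0], "spin": -2.5, "jaw": 255}
    - {"offset": [0, 0, 0], "spin": -5, "jaw": 255}

```text
t: 4.9
tcp_pos: [554.6, -77.4, 290.4]
ee_rot: [-1.569, 0.0, -1.766]
wrist_force: [0.3, 0.1, 4.9]
gripper_width: 0.123
```

```bash
python3 st.py
```

```text
[ 0.551  0.257 -0.523  1.802  0.142  1.118 -0.215] [554.63 -77.38 290.43] [-8.9910e+01  1.0000e-02 -1.0117e+02] [0.32 0.1  4.94] [-0.046 -0.044  0.027] 0.42 0.1227 4.9
```

Request:
play_rows:
  moves:
    - {"offset": [0, 0, 0], "spin": -2.5, "jaw": 255}
    - {"offset": [0, 0, 0], "spin": -5, "jaw": 255}

```text
t: 5.1
tcp_pos: [554.6, -77.4, 290.4]
ee_rot: [-1.569, 0.0, -1.853]
wrist_force: [0.3, 0.5, 4.5]
gripper_width: 0.12
```

```bash
python3 st.py
```

```text
[ 0.542  0.255 -0.512  1.802  0.138  1.118 -0.299] [554.63 -77.43 290.37] [-8.9910e+01  1.0000e-02 -1.0618e+02] [0.3  0.49 4.52] [-0.065 -0.086  0.057] 0.42 0.1204 5.1
```

Request:
play_rows:
  moves:
    - {"offset": [0, 0, 0], "spin": -2.5, "jaw": 255}
    - {"offset": [0, 0, 0], "spin": -5, "jaw": 255}

```text
t: 5.3
tcp_pos: [554.6, -77.4, 290.4]
ee_rot: [-1.569, 0.0, -1.94]
wrist_force: [0.4, -0.4, 3.9]
gripper_width: 0.127
```

```bash
python3 st.py
```

```text
[ 0.532  0.254 -0.501  1.803  0.135  1.117 -0.384] [554.64 -77.43 290.36] [-8.9910e+01  2.0000e-02 -1.1117e+02] [ 0.43 -0.42  3.92] [-0.087 -0.098  0.029] 0.42 0.1268 5.3
```

Request:
play_rows:
  moves:
    - {"offset": [0, 0, 0], "spin": -2.5, "jaw": 255}
    - {"offset": [0, 0, 0], "spin": -5, "jaw": 255}

```text
t: 5.5
tcp_pos: [554.7, -77.4, 290.4]
ee_rot: [-1.569, 0.001, -2.028]
wrist_force: [0.0, -0.1, 4.6]
gripper_width: 0.121
```

```bash
python3 st.py
```

```text
[ 0.523  0.252 -0.49   1.803  0.131  1.116 -0.468] [554.67 -77.44 290.36] [-8.9910e+01  3.0000e-02 -1.1618e+02] [ 0.02 -0.11  4.57] [-0.041 -0.123  0.014] 0.42 0.1207 5.5
```

Request:
play_rows:
  moves:
    - {"offset": [0, 0, 0], "spin": -2.5, "jaw": 255}
    - {"offset": [0, 0, 0], "spin": -5, "jaw": 255}

```text
t: 5.7
tcp_pos: [554.7, -77.5, 290.3]
ee_rot: [-1.569, 0.001, -2.115]
wrist_force: [1.4, -0.7, 4.2]
gripper_width: 0.124
```

```bash
python3 st.py
```

```text
[ 0.513  0.251 -0.479  1.803  0.128  1.116 -0.553] [554.67 -77.46 290.3 ] [-8.9910e+01  4.0000e-02 -1.2118e+02] [ 1.35 -0.72  4.15] [-0.086 -0.124  0.055] 0.421 0.1239 5.7
```

Request:
play_rows:
  moves:
    - {"offset": [0, 0, 0], "spin": -2.5, "jaw": 255}
    - {"offset": [0, 0, 0], "spin": -5, "jaw": 255}

```text
t: 5.9
tcp_pos: [554.7, -77.5, 290.3]
ee_rot: [-1.569, 0.001, -2.202]
wrist_force: [0.9, -0.6, 3.3]
gripper_width: 0.123
```

```bash
python3 st.py
```

```text
[ 0.504  0.25  -0.468  1.804  0.125  1.115 -0.638] [554.67 -77.45 290.26] [-8.9910e+01  5.0000e-02 -1.2618e+02] [ 0.86 -0.57  3.31] [-0.088 -0.157  0.025] 0.421 0.1226 5.9
```

Request:
play_rows:
  moves:
    - {"offset": [0, 0, 0], "spin": -2.5, "jaw": 255}
    - {"offset": [0, 0, 0], "spin": -5, "jaw": 255}

```text
t: 6.1
tcp_pos: [554.7, -77.5, 290.2]
ee_rot: [-1.569, 0.001, -2.289]
wrist_force: [0.7, 0.1, 3.1]
gripper_width: 0.125
```

```bash
python3 st.py
```

```text
[ 0.495  0.248 -0.457  1.804  0.121  1.115 -0.723] [554.68 -77.49 290.23] [-8.9910e+01  6.0000e-02 -1.3118e+02] [0.71 0.07 3.07] [-0.108 -0.121  0.045] 0.421 0.1246 6.1
```

Request:
play_rows:
  moves:
    - {"offset": [0, 0, 0], "spin": -2.5, "jaw": 255}
    - {"offset": [0, 0, 0], "spin": -5, "jaw": 255}

```text
t: 6.3
tcp_pos: [554.7, -77.5, 290.2]
ee_rot: [-1.569, 0.001, -2.377]
wrist_force: [1.2, -0.5, 3.9]
gripper_width: 0.12
```

```bash
python3 st.py
```

```text
[ 0.485  0.247 -0.447  1.804  0.118  1.114 -0.807] [554.68 -77.5  290.22] [-8.9920e+01  6.0000e-02 -1.3618e+02] [ 1.22 -0.46  3.85] [-0.08  -0.14  -0.031] 0.421 0.1195 6.3
```

Request:
play_rows:
  moves:
    - {"offset": [0, 0, 0], "spin": -2.5, "jaw": 255}
    - {"offset": [0, 0, 0], "spin": -5, "jaw": 255}

```text
t: 6.5
tcp_pos: [554.7, -77.5, 290.2]
ee_rot: [-1.569, 0.001, -2.464]
wrist_force: [1.7, -0.4, 3.0]
gripper_width: 0.125
```

```bash
python3 st.py
```

```text
[ 0.476  0.246 -0.436  1.805  0.115  1.114 -0.892] [554.71 -77.54 290.18] [-8.9920e+01  7.0000e-02 -1.4118e+02] [ 1.67 -0.36  3.04] [-0.14  -0.239  0.021] 0.421 0.1245 6.5
```

Request:
play_rows:
  moves:
    - {"offset": [0, 0, 0], "spin": -2.5, "jaw": 255}
    - {"offset": [0, 0, 0], "spin": -5, "jaw": 255}

```text
t: 6.7
tcp_pos: [554.7, -77.5, 290.2]
ee_rot: [-1.569, 0.001, -2.551]
wrist_force: [1.8, -1.3, 2.3]
gripper_width: 0.124
```

```bash
python3 st.py
```

```text
[ 0.467  0.245 -0.425  1.805  0.112  1.114 -0.977] [554.73 -77.54 290.16] [-8.9920e+01  8.0000e-02 -1.4618e+02] [ 1.82 -1.29  2.27] [-0.122 -0.275 -0.038] 0.421 0.1239 6.7
```

Request:
play_rows:
  moves:
    - {"offset": [0, 0, 0], "spin": -2.5, "jaw": 255}
    - {"offset": [0, 0, 0], "spin": -5, "jaw": 255}

```text
t: 6.9
tcp_pos: [554.7, -77.6, 290.1]
ee_rot: [-1.57, 0.002, -2.639]
wrist_force: [0.5, 0.0, 2.6]
gripper_width: 0.122
```

```bash
python3 st.py
```

```text
[ 0.458  0.243 -0.415  1.805  0.109  1.113 -1.062] [554.72 -77.56 290.13] [-8.9930e+01  9.0000e-02 -1.5118e+02] [0.51 0.04 2.61] [-0.14  -0.327  0.032] 0.421 0.1222 6.9
```

Request:
play_rows:
  moves:
    - {"offset": [0, 0, 0], "spin": 0, "jaw": 150}
    - {"offset": [0, 0, 0], "spin": 0, "jaw": 150}
    - {"offset": [0, 0, 0], "spin": 0, "jaw": 150}
    - {"offset": [0, 0, 0.02], "spin": 0, "jaw": 150}
    - {"offset": [0, 0, 0.04], "spin": 0, "jaw": 150}
    - {"offset": [0, 0, 0.04], "spin": 180, "jaw": 150}
    - {"offset": [0, 0, 0.04], "spin": 180, "jaw": 150}
    - {"offset": [0, 0, 0.04], "spin": 180, "jaw": 150}
    - {"offset": [0, 0, 0.04], "spin": 180, "jaw": 150}
    - {"offset": [0, 0, 0.04], "spin": 180, "jaw": 150}

```text
t: 7.9
tcp_pos: [553.8, -77.5, 328.9]
ee_rot: [-1.572, -0.0, -1.88]
wrist_force: [-0.6, -1.1, 1.3]
gripper_width: 0.413
```

```bash
python3 st.py
```

```text
[ 0.533  0.215 -0.496  1.763  0.109  1.193 -0.304] [553.83 -77.53 328.94] [-9.0090e+01 -2.0000e-02 -1.0774e+02] [-0.63 -1.08  1.31] [-0.029 -0.108  0.02 ] -1.535 0.4131 7.9
```

Request:
play_rows:
  moves:
    - {"offset": [0.0007, 0, 0], "spin": 138, "jaw": 150}
    - {"offset": [0.0007, 0, 0], "spin": 138, "jaw": 150}
    - {"offset": [0.0007, 0, 0], "spin": 138, "jaw": 150}
    - {"offset": [0.0007, 0, 0], "spin": 138, "jaw": 150}
    - {"offset": [0.0007, 0, 0], "spin": 138, "jaw": 150}
    - {"offset": [0.0007, 0, 0], "spin": 138, "jaw": 150}
    - {"offset": [0.0007, 0, 0], "spin": 138, "jaw": 150}
    - {"offset": [0.0007, 0, 0], "spin": 138, "jaw": 150}
    - {"offset": [0.0007, 0, 0], "spin": 138, "jaw": 150}
    - {"offset": [0.0007, 0, 0], "spin": 138, "jaw": 150}

```text
t: 8.9
tcp_pos: [554.5, -77.5, 329.0]
ee_rot: [-1.571, 0.002, -0.38]
wrist_force: [-0.4, 0.8, -0.9]
gripper_width: 0.412
```

```bash
python3 look.py a3
```

```text
[ 0.68   0.242 -0.669  1.756  0.16   1.2    1.157] [554.54 -77.52 328.96] [-9.001e+01  9.000e-02 -2.179e+01] [-0.36  0.79 -0.95] [ 0.056 -0.105  0.056] 0.4119517939310726 8.9
```

View pics/a3.png

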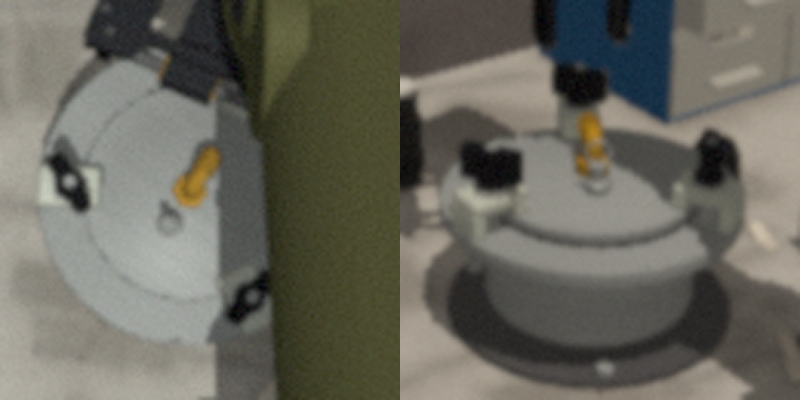

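Request:
play_rows:
  moves:
    - {"offset": [0, 0, 0], "spin": 52, "jaw": 150}
    - {"offset": [0, 0, 0], "spin": 52, "jaw": 150}
    - {"offset": [0, 0, 0], "spin": 52, "jaw": 150}
    - {"offset": [0, 0, 0], "spin": 52, "jaw": 150}
    - {"offset": [0, 0, 0], "spin": 52, "jaw": 150}
    - {"offset": [0, 0, 0], "spin": 52, "jaw": 150}
    - {"offset": [0, 0, 0], "spin": 52, "jaw": 150}
    - {"offset": [0, 0, -0.02], "spin": 52, "jaw": 150}
    - {"offset": [0, 0, -0.0385], "spin": 52, "jaw": 150}
    - {"offset": [0, 0, -0.0385], "spin": 52, "jaw": 150}

```text
t: 10.0
tcp_pos: [553.6, -77.6, 288.8]
ee_rot: [-1.567, 0.004, 0.516]
wrist_force: [-1.0, 0.1, -0.4]
gripper_width: 0.414
```

Request:
play_rows:
  moves:
    - {"offset": [0, 0, 0], "spin": 0, "jaw": 255}
    - {"offset": [0, 0, 0], "spin": 0, "jaw": 255}
    - {"offset": [0, 0, 0], "spin": 0, "jaw": 255}
  squeeze: 12

```text
t: 10.3
tcp_pos: [555.3, -77.4, 292.4]
ee_rot: [-1.572, -0.001, 0.52]
wrist_force: [-0.3, -0.3, 0.3]
gripper_width: 0.226
```

```bash
python3 st.py
```

```text
[ 0.763  0.306 -0.778  1.792  0.235  1.138  2.   ] [555.35 -77.41 292.4 ] [-9.006e+01 -7.000e-02  2.977e+01] [-0.27 -0.34  0.29] [ 0.135 -0.077  0.003] -0.012 0.2256 10.3
```

Request:
play_rows:
  moves:
    - {"offset": [-0.0005, 0, -0.002], "spin": 0, "jaw": 255}
    - {"offset": [-0.0005, 0, -0.002], "spin": 0, "jaw": 255}
    - {"offset": [-0.0005, 0, -0.002], "spin": 0, "jaw": 255}
  squeeze: 12

```text
t: 10.6
tcp_pos: [555.0, -77.5, 290.7]
ee_rot: [-1.572, -0.002, 0.52]
wrist_force: [-0.3, -0.1, 5.1]
gripper_width: 0.128
```

```bash
python3 st.py
```

```text
[ 0.763  0.307 -0.777  1.794  0.236  1.134  2.   ] [555.03 -77.48 290.65] [-90.09  -0.1   29.8 ] [-0.29 -0.12  5.09] [ 0.175 -0.057 -0.072] 0.018 0.1277 10.6
```

Request:
play_rows:
  moves:
    - {"offset": [0, 0, 0], "spin": 0, "jaw": 255}
    - {"offset": [0, 0, 0], "spin": 0, "jaw": 255}
    - {"offset": [0, 0, 0], "spin": 0, "jaw": 255}
    - {"offset": [0, 0, 0], "spin": 0, "jaw": 255}
  squeeze: 45

```text
t: 11.0
tcp_pos: [555.0, -77.5, 290.6]
ee_rot: [-1.572, -0.002, 0.52]
wrist_force: [-0.5, -0.4, 6.4]
gripper_width: 0.123
```

```bash
python3 st.py
```

```text
[ 0.763  0.307 -0.777  1.794  0.236  1.134  2.   ] [555.01 -77.49 290.62] [-9.009e+01 -9.000e-02  2.981e+01] [-0.46 -0.41  6.37] [ 0.101  0.01  -0.001] -0.001 0.1234 11.0
```

Request:
play_rows:
  moves:
    - {"offset": [0, 0, 0], "spin": -2.5, "jaw": 255}
    - {"offset": [0, 0, 0], "spin": -5, "jaw": 255}

```text
t: 11.2
tcp_pos: [555.0, -77.5, 290.6]
ee_rot: [-1.572, -0.002, 0.431]
wrist_force: [0.4, -0.9, 5.2]
gripper_width: 0.125
```

```bash
python3 st.py
```

```text
[ 0.752  0.303 -0.763  1.795  0.23   1.133  1.915] [555.03 -77.53 290.61] [-90.09  -0.1   24.71] [ 0.4  -0.86  5.24] [ 0.095 -0.022  0.055] 0.427 0.1247 11.2
```

Request:
play_rows:
  moves:
    - {"offset": [0, 0, 0], "spin": -2.5, "jaw": 255}
    - {"offset": [0, 0, 0], "spin": -5, "jaw": 255}

```text
t: 11.4
tcp_pos: [555.0, -77.6, 290.6]
ee_rot: [-1.572, -0.002, 0.344]
wrist_force: [-0.4, -0.3, 4.5]
gripper_width: 0.125
```

```bash
python3 st.py
```

```text
[ 0.741  0.3   -0.749  1.795  0.225  1.131  1.832] [555.01 -77.55 290.58] [-90.08  -0.11  19.71] [-0.45 -0.33  4.51] [ 0.048 -0.041  0.048] 0.414 0.125 11.4
```

Request:
play_rows:
  moves:
    - {"offset": [0, 0, 0], "spin": -2.5, "jaw": 255}
    - {"offset": [0, 0, 0], "spin": -5, "jaw": 255}

```text
t: 11.6
tcp_pos: [555.0, -77.6, 290.6]
ee_rot: [-1.572, -0.002, 0.257]
wrist_force: [-0.9, -0.3, 5.4]
gripper_width: 0.126
```

```bash
python3 st.py
```

```text
[ 0.729  0.297 -0.735  1.796  0.219  1.13   1.749] [555.02 -77.55 290.57] [-90.08  -0.12  14.71] [-0.86 -0.35  5.41] [ 0.107 -0.042 -0.029] 0.415 0.1262 11.6
```

Request:
play_rows:
  moves:
    - {"offset": [0, 0, 0], "spin": -2.5, "jaw": 255}
    - {"offset": [0, 0, 0], "spin": -5, "jaw": 255}

```text
t: 11.8
tcp_pos: [555.0, -77.6, 290.5]
ee_rot: [-1.572, -0.002, 0.169]
wrist_force: [-0.0, -0.8, 4.6]
gripper_width: 0.119
```

```bash
python3 st.py
```

```text
[ 0.718  0.294 -0.722  1.796  0.214  1.129  1.666] [555.   -77.61 290.51] [-90.07  -0.12   9.71] [-0.02 -0.78  4.58] [ 0.042 -0.084  0.017] 0.415 0.1188 11.8
```

Request:
play_rows:
  moves:
    - {"offset": [0, 0, 0], "spin": -2.5, "jaw": 255}
    - {"offset": [0, 0, 0], "spin": -5, "jaw": 255}

```text
t: 12.0
tcp_pos: [555.0, -77.6, 290.5]
ee_rot: [-1.572, -0.002, 0.082]
wrist_force: [-0.8, -0.3, 4.8]
gripper_width: 0.12
```

```bash
python3 st.py
```

```text
[ 0.708  0.291 -0.709  1.796  0.209  1.128  1.583] [555.02 -77.65 290.51] [-90.06  -0.13   4.71] [-0.76 -0.34  4.77] [-0.01  -0.112  0.035] 0.415 0.1205 12.0
```

Request:
play_rows:
  moves:
    - {"offset": [0, 0, 0], "spin": -2.5, "jaw": 255}
    - {"offset": [0, 0, 0], "spin": -5, "jaw": 255}

```text
t: 12.2
tcp_pos: [555.0, -77.7, 290.5]
ee_rot: [-1.572, -0.002, -0.005]
wrist_force: [0.2, -0.8, 4.5]
gripper_width: 0.126
```

```bash
python3 st.py
```

```text
[ 0.697  0.288 -0.696  1.797  0.204  1.127  1.5  ] [555.01 -77.67 290.48] [-90.05  -0.14  -0.28] [ 0.2  -0.78  4.51] [-0.011 -0.136  0.178] 0.206 0.1262 12.2
```

Request:
play_rows:
  moves:
    - {"offset": [0, 0, 0], "spin": -2, "jaw": 255}

```text
t: 12.3
tcp_pos: [555.0, -77.7, 290.5]
ee_rot: [-1.572, -0.002, -0.039]
wrist_force: [1.0, -1.0, 4.4]
gripper_width: 0.123
```

```bash
python3 st.py
```

```text
[ 0.692  0.287 -0.691  1.797  0.202  1.127  1.467] [555.   -77.65 290.49] [-90.06  -0.14  -2.21] [ 1.01 -0.95  4.42] [-0.082 -0.137  0.439] -0.191 0.1232 12.3
```

Request:
play_rows:
  moves:
    - {"offset": [0, 0, 0], "spin": -4.5, "jaw": 255}
    - {"offset": [0, 0, 0], "spin": -9, "jaw": 255}
    - {"offset": [0, 0, -0.0001], "spin": -13.5, "jaw": 255}
    - {"offset": [0, 0, -0.0001], "spin": -18, "jaw": 255}
    - {"offset": [0, 0, -0.0002], "spin": -22.5, "jaw": 255}
    - {"offset": [0, 0, -0.0002], "spin": -27, "jaw": 255}
    - {"offset": [0, 0, -0.0003], "spin": -31.5, "jaw": 255}
    - {"offset": [0, 0, -0.0003], "spin": -36, "jaw": 255}
    - {"offset": [0, 0, -0.0004], "spin": -40.5, "jaw": 255}
    - {"offset": [0, 0, -0.0004], "spin": -45, "jaw": 255}

```text
t: 13.3
tcp_pos: [554.9, -77.8, 290.1]
ee_rot: [-1.57, -0.003, -0.825]
wrist_force: [-0.1, -2.0, 4.8]
gripper_width: 0.123
```

```bash
python3 st.py
```

```text
[ 0.599  0.266 -0.579  1.8    0.163  1.12   0.711] [554.9  -77.83 290.09] [-89.98  -0.16 -47.29] [-0.06 -2.04  4.78] [-0.305 -0.032  0.505] 0.302 0.1234 13.3
```

Request:
play_rows:
  moves:
    - {"offset": [0, 0, 0], "spin": -4.5, "jaw": 255}
    - {"offset": [0, 0, 0], "spin": -9, "jaw": 255}
    - {"offset": [0, 0, -0.0001], "spin": -13.5, "jaw": 255}
    - {"offset": [0, 0, -0.0001], "spin": -18, "jaw": 255}
    - {"offset": [0, 0, -0.0002], "spin": -22.5, "jaw": 255}
    - {"offset": [0, 0, -0.0002], "spin": -27, "jaw": 255}
    - {"offset": [0, 0, -0.0003], "spin": -31.5, "jaw": 255}
    - {"offset": [0, 0, -0.0003], "spin": -36, "jaw": 255}
    - {"offset": [0, 0, -0.0004], "spin": -40.5, "jaw": 255}
    - {"offset": [0, 0, -0.0004], "spin": -44.5, "jaw": 255}

```text
t: 14.3
tcp_pos: [554.7, -78.0, 289.7]
ee_rot: [-1.569, -0.002, -1.602]
wrist_force: [-0.6, -0.9, 5.0]
gripper_width: 0.122
```

```bash
python3 st.py
```

```text
[ 0.512  0.252 -0.478  1.804  0.13   1.115 -0.041] [554.7  -77.96 289.69] [-89.92  -0.11 -91.79] [-0.57 -0.93  4.98] [-0.408  0.197  0.516] 0.174 0.1221 14.3
```

Request:
play_rows:
  moves:
    - {"offset": [0, 0, 0], "spin": 2.5, "jaw": 255}
    - {"offset": [0, 0, 0], "spin": 2.5, "jaw": 255}

```text
t: 14.5
tcp_pos: [554.7, -78.1, 289.7]
ee_rot: [-1.569, -0.002, -1.556]
wrist_force: [-1.2, -1.2, 6.0]
gripper_width: 0.123
```

```bash
python3 st.py
```

```text
[ 0.517  0.253 -0.483  1.804  0.131  1.115  0.004] [554.7  -78.08 289.67] [-89.92  -0.09 -89.15] [-1.2  -1.23  5.99] [-0.285  0.258 -0.002] 0.199 0.1229 14.5
```

Run:
```python
import cv2,numpy as np
o=[]
for n,l in {"top":[(369,243),(366,310),(307,273)],"side":[(348,232),(391,255),(319,257)]}.items():
    im=cv2.imread(f"pics/{n}0.png")
    r=[]
    for x,y in l:
        c=cv2.resize(im[y-15:y+15,x-15:x+15],(260,260),interpolation=cv2.INTER_LANCZOS4)
        c=np.clip(255*(c/255.)**0.5,0,255).astype(np.uint8); r.append(c)
    o.append(np.hstack(r))
cv2.imwrite("pics/w.png",np.vstack(o))
```

```text
(no output)
```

View pics/w.png

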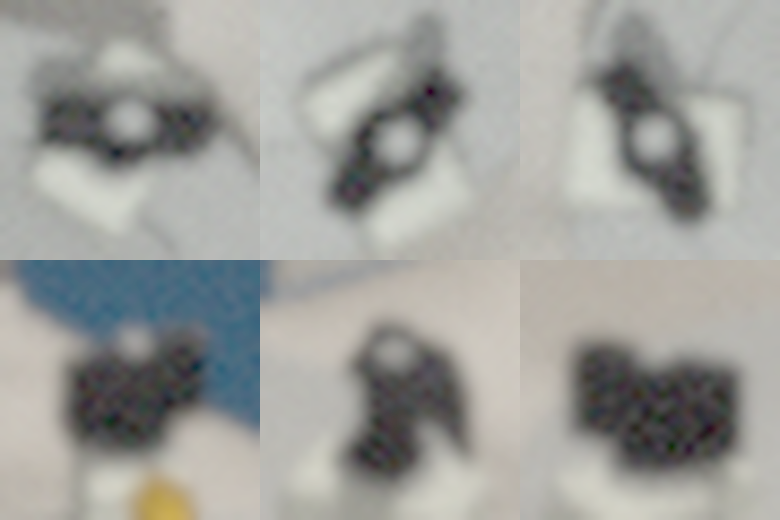

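Run:
```python
from h import *
for q in ((369.6,297.9),(370,303),(373,305)):
  for z in (80,90,103):
    p=plane("top",[q],z); print(q,z,p.round(),((proj("side",p)-[391-15,255-15])*260/30).round())
S=[434,-77]
for a in (137,120):
  t=np.radians(a)
  for r in(-16,16): 
    p=[S[0]+r*np.cos(t),S[1]+r*np.sin(t),120]; print(a,r,((proj("side",p)-[391-15,255-15])*260/30).round(),((proj("top",p)-[351,295])*260/30).round())
```

```text
(369.6, 297.9) 80 [[460. -86.  80.]] [[ 63. 238.]]
(369.6, 297.9) 90 [[459. -85.  90.]] [[ 64. 198.]]
(369.6, 297.9) 103 [[458. -84. 103.]] [[ 65. 144.]]
(370, 303) 80 [[451. -87.  80.]] [[ 96. 255.]]
(370, 303) 90 [[450. -86.  90.]] [[ 97. 214.]]
(370, 303) 103 [[449. -85. 103.]] [[ 98. 160.]]
(373, 305) 80 [[447. -93.  80.]] [[127. 254.]]
(373, 305) 90 [[447. -91.  90.]] [[128. 214.]]
(373, 305) 103 [[446. -90. 103.]] [[129. 160.]]
137 -16 [[128.  88.]] [[189.  85.]]
137 16 [[124. 162.]] [[ 78. 200.]]
120 -16 [[152.  91.]] [[203. 104.]]
120 16 [[100. 159.]] [[ 64. 180.]]
```

Run:
```python
from h import *
for q in ((190,120),(195,180),(125,190)):
  px=np.array(q)*30/260+[376-.4,240-.4]
  for z in (90,103,112,122):
    p=plane("side",[px],z); print(q,z,p.round(),((proj("top",p)-[351,295])*260/30).round())
```

```text
(190, 120) 90 [[ 472. -131.   90.]] [[382. -32.]]
(190, 120) 103 [[ 454. -113.  103.]] [[302.  52.]]
(190, 120) 112 [[ 441. -100.  112.]] [[245. 111.]]
(190, 120) 122 [[427. -86. 122.]] [[181. 178.]]
(195, 180) 90 [[ 451. -113.   90.]] [[296.  67.]]
(195, 180) 103 [[434. -96. 103.]] [[217. 149.]]
(195, 180) 112 [[421. -83. 112.]] [[161. 207.]]
(195, 180) 122 [[408. -70. 122.]] [[ 98. 273.]]
(125, 190) 90 [[456. -98.  90.]] [[224.  41.]]
(125, 190) 103 [[438. -81. 103.]] [[146. 124.]]
(125, 190) 112 [[426. -69. 112.]] [[ 91. 182.]]
(125, 190) 122 [[412. -56. 122.]] [[ 29. 248.]]
```

Request:
play_rows:
  moves:
    - {"offset": [0, 0, 0], "spin": 0, "jaw": 150}
    - {"offset": [0, 0, 0], "spin": 0, "jaw": 150}
    - {"offset": [0, 0, 0], "spin": 0, "jaw": 150}
    - {"offset": [0, 0, 0.025], "spin": 0, "jaw": 150}
    - {"offset": [0, 0, 0.045], "spin": 0, "jaw": 150}
    - {"offset": [-0.04, 0, 0.045], "spin": 8, "jaw": 150}
    - {"offset": [-0.08, 0, 0.045], "spin": 16, "jaw": 150}
    - {"offset": [-0.121, 0.001, 0.045], "spin": 24, "jaw": 150}
    - {"offset": [-0.121, 0.001, 0.045], "spin": 32, "jaw": 150}
    - {"offset": [-0.121, 0.001, 0.045], "spin": 40, "jaw": 150}

```text
t: 15.5
tcp_pos: [431.7, -76.4, 333.0]
ee_rot: [-1.572, 0.0, -0.853]
wrist_force: [0.9, 0.9, 0.3]
gripper_width: 0.413
```

Request:
play_rows:
  moves:
    - {"offset": [0, 0, 0], "spin": 8, "jaw": 150}
    - {"offset": [0, 0, 0], "spin": 11, "jaw": 150}
    - {"offset": [0, 0, 0], "spin": 11, "jaw": 150}

```text
t: 15.8
tcp_pos: [432.9, -76.3, 333.0]
ee_rot: [-1.571, 0.002, -0.666]
wrist_force: [0.7, -0.3, 0.6]
gripper_width: 0.412
```

```bash
python3 look.py b1
```

```text
[ 0.621 -0.065 -0.485  2.023 -0.033  1.178  1.054] [432.94 -76.26 332.96] [-9.003e+01  9.000e-02 -3.816e+01] [ 0.67 -0.3   0.56] [ 0.055 -0.125  0.016] 0.4120532339800553 15.8
```

View pics/b1.png

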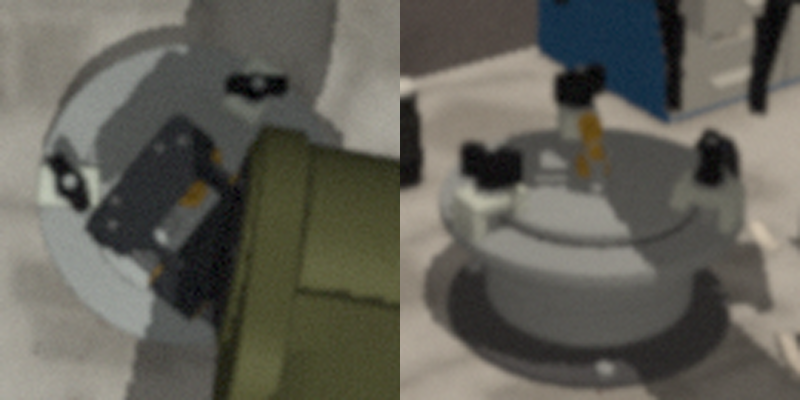

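Request:
play_rows:
  moves:
    - {"offset": [0.0009, -0.0004, -0.015], "spin": 0, "jaw": 150}
    - {"offset": [0.0009, -0.0004, -0.03], "spin": 0, "jaw": 150}
    - {"offset": [0.0009, -0.0004, -0.0427], "spin": 0, "jaw": 150}
    - {"offset": [0.0009, -0.0004, -0.0427], "spin": 0, "jaw": 150}
    - {"offset": [0.0009, -0.0004, -0.0427], "spin": 0, "jaw": 150}

```text
t: 16.4
tcp_pos: [434.3, -76.8, 290.8]
ee_rot: [-1.571, 0.001, -0.666]
wrist_force: [0.1, 0.6, 0.1]
gripper_width: 0.409
```

```bash
python3 st.py
```

```text
[ 0.616 -0.013 -0.494  2.069 -0.008  1.085  1.03 ] [434.31 -76.85 290.78] [-9.000e+01  4.000e-02 -3.818e+01] [0.1  0.58 0.08] [ 0.004 -0.14  -0.007] -0.009 0.4094 16.4
```

Request:
play_rows:
  moves:
    - {"offset": [0, 0, 0], "spin": 0, "jaw": 255}
    - {"offset": [0, 0, 0], "spin": 0, "jaw": 255}
    - {"offset": [0, 0, 0], "spin": 0, "jaw": 255}
    - {"offset": [0, 0, 0], "spin": 0, "jaw": 255}
    - {"offset": [0, 0, 0], "spin": 0, "jaw": 255}
  squeeze: 10

```text
t: 16.9
tcp_pos: [434.5, -77.1, 291.4]
ee_rot: [-1.571, -0.001, -0.666]
wrist_force: [-0.0, -0.7, 2.3]
gripper_width: 0.124
```

```bash
python3 st.py
```

```text
[ 0.616 -0.014 -0.493  2.069 -0.007  1.084  1.031] [434.46 -77.15 291.36] [-9.001e+01 -6.000e-02 -3.818e+01] [-0.01 -0.66  2.31] [-0.167  0.057  0.004] 0.019 0.1238 16.9
```

Wing 2 is aligned and gripped, with a 10.8 mm opening. I'll firm up the grip and turn.

Request:
play_rows:
  moves:
    - {"offset": [0, 0, 0], "spin": 0, "jaw": 255}
    - {"offset": [0, 0, 0], "spin": 0, "jaw": 255}
    - {"offset": [0, 0, 0], "spin": -2, "jaw": 255}
    - {"offset": [0, 0, 0], "spin": -4, "jaw": 255}
  squeeze: 45

```text
t: 17.3
tcp_pos: [434.5, -77.1, 291.2]
ee_rot: [-1.571, -0.001, -0.737]
wrist_force: [-0.0, -1.9, 3.5]
gripper_width: 0.122
```

```bash
python3 st.py
```

```text
[ 0.617 -0.014 -0.494  2.069 -0.007  1.084  0.96 ] [434.47 -77.12 291.23] [-9.000e+01 -5.000e-02 -4.225e+01] [-0.04 -1.88  3.53] [-0.274  0.098  0.005] 0.354 0.1224 17.3
```

Request:
play_rows:
  moves:
    - {"offset": [0, 0, 0], "spin": -2.5, "jaw": 255}
    - {"offset": [0, 0, 0], "spin": -5, "jaw": 255}

```text
t: 17.5
tcp_pos: [434.4, -77.2, 291.2]
ee_rot: [-1.571, -0.001, -0.825]
wrist_force: [-0.8, -1.1, 2.7]
gripper_width: 0.125
```

```bash
python3 st.py
```

```text
[ 0.618 -0.014 -0.495  2.069 -0.007  1.084  0.872] [434.44 -77.16 291.2 ] [-9.001e+01 -5.000e-02 -4.727e+01] [-0.82 -1.11  2.67] [-0.348  0.087  0.03 ] 0.437 0.1249 17.5
```

Request:
play_rows:
  moves:
    - {"offset": [0, 0, 0], "spin": -2.5, "jaw": 255}
    - {"offset": [0, 0, 0], "spin": -5, "jaw": 255}

```text
t: 17.7
tcp_pos: [434.4, -77.2, 291.2]
ee_rot: [-1.571, -0.001, -0.912]
wrist_force: [-1.1, -1.6, 3.3]
gripper_width: 0.12
```

```bash
python3 st.py
```

```text
[ 0.618 -0.014 -0.495  2.069 -0.007  1.084  0.785] [434.39 -77.21 291.16] [-9.001e+01 -5.000e-02 -5.227e+01] [-1.07 -1.57  3.34] [-0.343  0.128  0.009] 0.434 0.1195 17.7
```

Request:
play_rows:
  moves:
    - {"offset": [0, 0, 0], "spin": -2.5, "jaw": 255}
    - {"offset": [0, 0, 0], "spin": -5, "jaw": 255}

```text
t: 17.9
tcp_pos: [434.4, -77.2, 291.2]
ee_rot: [-1.571, -0.001, -1.0]
wrist_force: [-1.3, -1.5, 3.8]
gripper_width: 0.121
```

```bash
python3 st.py
```

```text
[ 0.619 -0.014 -0.496  2.069 -0.007  1.084  0.697] [434.38 -77.24 291.15] [-9.001e+01 -5.000e-02 -5.727e+01] [-1.27 -1.48  3.77] [-0.39   0.108  0.048] 0.434 0.1215 17.9
```

Request:
play_rows:
  moves:
    - {"offset": [0, 0, 0], "spin": -2.5, "jaw": 255}
    - {"offset": [0, 0, 0], "spin": -5, "jaw": 255}

```text
t: 18.1
tcp_pos: [434.3, -77.3, 291.1]
ee_rot: [-1.571, -0.001, -1.087]
wrist_force: [-0.8, -1.7, 3.8]
gripper_width: 0.119
```

```bash
python3 st.py
```

```text
[ 0.62  -0.014 -0.497  2.069 -0.007  1.084  0.61 ] [434.33 -77.27 291.09] [-9.002e+01 -5.000e-02 -6.228e+01] [-0.84 -1.69  3.85] [-0.408  0.214  0.042] 0.434 0.1186 18.1
```

Request:
play_rows:
  moves:
    - {"offset": [0, 0, 0], "spin": -2.5, "jaw": 255}
    - {"offset": [0, 0, 0], "spin": -5, "jaw": 255}

```text
t: 18.3
tcp_pos: [434.3, -77.3, 291.1]
ee_rot: [-1.571, -0.001, -1.174]
wrist_force: [-0.5, -2.0, 4.1]
gripper_width: 0.122
```

```bash
python3 st.py
```

```text
[ 0.62  -0.014 -0.497  2.069 -0.006  1.084  0.523] [434.28 -77.31 291.05] [-9.002e+01 -5.000e-02 -6.728e+01] [-0.55 -1.96  4.09] [-0.47   0.187  0.023] 0.434 0.1221 18.3
```

Request:
play_rows:
  moves:
    - {"offset": [0, 0, 0], "spin": -2.5, "jaw": 255}
    - {"offset": [0, 0, 0], "spin": -5, "jaw": 255}

```text
t: 18.5
tcp_pos: [434.2, -77.3, 291.0]
ee_rot: [-1.571, -0.001, -1.262]
wrist_force: [-1.6, -1.8, 3.0]
gripper_width: 0.119
```

```bash
python3 st.py
```

```text
[ 0.621 -0.014 -0.498  2.069 -0.006  1.084  0.436] [434.23 -77.32 291.01] [-9.002e+01 -4.000e-02 -7.228e+01] [-1.57 -1.79  2.95] [-0.49   0.195  0.006] 0.434 0.1193 18.5
```

Request:
play_rows:
  moves:
    - {"offset": [0, 0, 0], "spin": -2.5, "jaw": 255}
    - {"offset": [0, 0, 0], "spin": -5, "jaw": 255}

```text
t: 18.7
tcp_pos: [434.2, -77.3, 291.0]
ee_rot: [-1.571, -0.001, -1.349]
wrist_force: [-0.3, -2.1, 3.2]
gripper_width: 0.12
```

```bash
python3 st.py
```

```text
[ 0.622 -0.014 -0.499  2.069 -0.006  1.085  0.348] [434.19 -77.32 290.96] [-9.003e+01 -5.000e-02 -7.728e+01] [-0.31 -2.1   3.24] [-0.501  0.213 -0.011] 0.434 0.1199 18.7
```

Request:
play_rows:
  moves:
    - {"offset": [0, 0, 0], "spin": -2.5, "jaw": 255}
    - {"offset": [0, 0, 0], "spin": -5, "jaw": 255}

```text
t: 18.9
tcp_pos: [434.1, -77.4, 290.9]
ee_rot: [-1.571, -0.001, -1.436]
wrist_force: [-1.7, -2.4, 3.8]
gripper_width: 0.121
```

```bash
python3 st.py
```

```text
[ 0.623 -0.014 -0.499  2.069 -0.006  1.085  0.261] [434.14 -77.35 290.92] [-9.004e+01 -5.000e-02 -8.228e+01] [-1.74 -2.37  3.77] [-0.494  0.299  0.079] 0.434 0.1214 18.9
```

Request:
play_rows:
  moves:
    - {"offset": [0, 0, 0], "spin": -2.5, "jaw": 255}
    - {"offset": [0, 0, 0], "spin": -5, "jaw": 255}

```text
t: 19.1
tcp_pos: [434.1, -77.3, 290.9]
ee_rot: [-1.571, -0.001, -1.523]
wrist_force: [-2.0, -2.1, 2.6]
gripper_width: 0.123
```

```bash
python3 st.py
```

```text
[ 0.623 -0.014 -0.5    2.069 -0.006  1.085  0.174] [434.1  -77.35 290.92] [-9.004e+01 -5.000e-02 -8.728e+01] [-2.01 -2.09  2.64] [-0.521  0.267  0.043] 0.434 0.1229 19.1
```

Request:
play_rows:
  moves:
    - {"offset": [0, 0, 0], "spin": -2.5, "jaw": 255}
    - {"offset": [0, 0, 0], "spin": -5, "jaw": 255}

```text
t: 19.3
tcp_pos: [434.0, -77.3, 290.8]
ee_rot: [-1.572, -0.001, -1.611]
wrist_force: [-1.9, -2.7, 2.0]
gripper_width: 0.122
```

```bash
python3 st.py
```

```text
[ 0.624 -0.014 -0.501  2.07  -0.006  1.085  0.087] [434.04 -77.34 290.84] [-9.005e+01 -5.000e-02 -9.228e+01] [-1.9  -2.68  1.99] [-0.581  0.327  0.032] 0.434 0.122 19.3
```

Request:
play_rows:
  moves:
    - {"offset": [0, 0, 0], "spin": -2.5, "jaw": 255}
    - {"offset": [0, 0, 0], "spin": -5, "jaw": 255}

```text
t: 19.5
tcp_pos: [434.0, -77.3, 290.8]
ee_rot: [-1.572, -0.001, -1.698]
wrist_force: [-1.4, -2.5, 3.3]
gripper_width: 0.122
```

```bash
python3 st.py
```

```text
[ 6.250e-01 -1.400e-02 -5.010e-01  2.070e+00 -6.000e-03  1.085e+00
 -1.000e-03] [434.   -77.34 290.83] [-9.005e+01 -6.000e-02 -9.728e+01] [-1.41 -2.47  3.35] [-0.557  0.353  0.019] 0.434 0.1224 19.5
```

Request:
play_rows:
  moves:
    - {"offset": [0, 0, 0], "spin": -2.5, "jaw": 255}
    - {"offset": [0, 0, 0], "spin": -5, "jaw": 255}

```text
t: 19.7
tcp_pos: [434.0, -77.4, 290.8]
ee_rot: [-1.572, -0.001, -1.785]
wrist_force: [-2.6, -1.5, 3.1]
gripper_width: 0.122
```

```bash
python3 st.py
```

```text
[ 0.625 -0.014 -0.502  2.07  -0.006  1.085 -0.088] [433.97 -77.35 290.78] [-9.0050e+01 -6.0000e-02 -1.0228e+02] [-2.59 -1.47  3.07] [-0.543  0.394 -0.028] 0.434 0.1224 19.7
```

Request:
play_rows:
  moves:
    - {"offset": [0, 0, 0], "spin": -2.5, "jaw": 255}
    - {"offset": [0, 0, 0], "spin": -5, "jaw": 255}

```text
t: 19.9
tcp_pos: [433.9, -77.3, 290.7]
ee_rot: [-1.572, -0.001, -1.872]
wrist_force: [-2.4, -1.9, 2.4]
gripper_width: 0.125
```

```bash
python3 st.py
```

```text
[ 0.626 -0.014 -0.503  2.07  -0.006  1.085 -0.175] [433.92 -77.33 290.75] [-9.0060e+01 -7.0000e-02 -1.0728e+02] [-2.43 -1.89  2.43] [-0.497  0.395  0.064] 0.434 0.125 19.9
```

Request:
play_rows:
  moves:
    - {"offset": [0, 0, 0], "spin": -2.5, "jaw": 255}
    - {"offset": [0, 0, 0], "spin": -5, "jaw": 255}

```text
t: 20.1
tcp_pos: [433.9, -77.3, 290.7]
ee_rot: [-1.572, -0.001, -1.96]
wrist_force: [-2.1, -1.9, 2.5]
gripper_width: 0.122
```

```bash
python3 st.py
```

```text
[ 0.627 -0.014 -0.503  2.07  -0.006  1.085 -0.262] [433.89 -77.34 290.68] [-9.0060e+01 -8.0000e-02 -1.1228e+02] [-2.13 -1.92  2.5 ] [-0.492  0.445  0.043] 0.434 0.1218 20.1
```

Request:
play_rows:
  moves:
    - {"offset": [0, 0, 0], "spin": -2.5, "jaw": 255}
    - {"offset": [0, 0, 0], "spin": -5, "jaw": 255}

```text
t: 20.3
tcp_pos: [433.8, -77.3, 290.7]
ee_rot: [-1.572, -0.001, -2.047]
wrist_force: [-2.0, -1.0, 2.8]
gripper_width: 0.124
```

```bash
python3 st.py
```

```text
[ 0.627 -0.014 -0.504  2.07  -0.006  1.085 -0.35 ] [433.84 -77.35 290.68] [-9.0060e+01 -8.0000e-02 -1.1728e+02] [-2.05 -1.01  2.79] [-0.51   0.404 -0.056] 0.434 0.1237 20.3
```

Request:
play_rows:
  moves:
    - {"offset": [0, 0, 0], "spin": -2.5, "jaw": 255}
    - {"offset": [0, 0, 0], "spin": -5, "jaw": 255}

```text
t: 20.5
tcp_pos: [433.8, -77.3, 290.6]
ee_rot: [-1.572, -0.002, -2.134]
wrist_force: [-1.8, -1.5, 1.5]
gripper_width: 0.123
```

```bash
python3 st.py
```

```text
[ 0.628 -0.013 -0.505  2.07  -0.006  1.085 -0.437] [433.8  -77.3  290.62] [-9.0060e+01 -9.0000e-02 -1.2228e+02] [-1.85 -1.51  1.49] [-0.511  0.48  -0.026] 0.434 0.1227 20.5
```

Request:
play_rows:
  moves:
    - {"offset": [0, 0, 0], "spin": -2.5, "jaw": 255}
    - {"offset": [0, 0, 0], "spin": -5, "jaw": 255}

```text
t: 20.7
tcp_pos: [433.8, -77.2, 290.6]
ee_rot: [-1.572, -0.002, -2.22]
wrist_force: [-2.3, -2.4, 2.1]
gripper_width: 0.125
```

```bash
python3 st.py
```

```text
[ 0.629 -0.013 -0.506  2.07  -0.006  1.085 -0.523] [433.78 -77.2  290.62] [-9.005e+01 -1.200e-01 -1.272e+02] [-2.3  -2.36  2.13] [-0.515  0.534  0.505] -0.033 0.1248 20.7
```

Request:
play_rows:
  moves:
    - {"offset": [0, 0, 0], "spin": -4.5, "jaw": 255}
    - {"offset": [0, 0, 0], "spin": -9, "jaw": 255}
    - {"offset": [0, 0, -0.0001], "spin": -13.5, "jaw": 255}
    - {"offset": [0, 0, -0.0001], "spin": -18, "jaw": 255}
    - {"offset": [0, 0, -0.0002], "spin": -22.5, "jaw": 255}
    - {"offset": [0, 0, -0.0002], "spin": -27, "jaw": 255}
    - {"offset": [0, 0, -0.0003], "spin": -31.5, "jaw": 255}
    - {"offset": [0, 0, -0.0003], "spin": -36, "jaw": 255}
    - {"offset": [0, 0, -0.0004], "spin": -40.5, "jaw": 255}
    - {"offset": [0, 0, -0.0004], "spin": -45, "jaw": 255}

```text
t: 21.7
tcp_pos: [433.6, -76.8, 290.2]
ee_rot: [-1.571, -0.003, -3.006]
wrist_force: [-3.9, -1.0, 4.4]
gripper_width: 0.125
```

```bash
python3 st.py
```

```text
[ 0.634 -0.013 -0.512  2.07  -0.006  1.085 -1.31 ] [433.63 -76.77 290.18] [-8.9990e+01 -1.6000e-01 -1.7225e+02] [-3.9  -0.97  4.36] [-0.184  0.758  0.492] 0.332 0.1252 21.7
```

Next to −216.0, which is another −43.8°.

Request:
play_rows:
  moves:
    - {"offset": [0, 0, 0], "spin": -4.5, "jaw": 255}
    - {"offset": [0, 0, 0], "spin": -9, "jaw": 255}
    - {"offset": [0, 0, -0.0001], "spin": -13.5, "jaw": 255}
    - {"offset": [0, 0, -0.0001], "spin": -18, "jaw": 255}
    - {"offset": [0, 0, -0.0002], "spin": -22.5, "jaw": 255}
    - {"offset": [0, 0, -0.0002], "spin": -27, "jaw": 255}
    - {"offset": [0, 0, -0.0003], "spin": -31.5, "jaw": 255}
    - {"offset": [0, 0, -0.0003], "spin": -36, "jaw": 255}
    - {"offset": [0, 0, -0.0004], "spin": -40.5, "jaw": 255}
    - {"offset": [0, 0, -0.0004], "spin": -43.7, "jaw": 255}

```text
t: 22.7
tcp_pos: [433.7, -76.3, 289.8]
ee_rot: [-1.569, -0.002, 2.515]
wrist_force: [-2.8, 0.8, 3.4]
gripper_width: 0.121
```

```bash
python3 st.py
```

```text
[ 0.64  -0.012 -0.518  2.07  -0.007  1.085 -2.073] [433.73 -76.32 289.82] [-8.9920e+01 -1.4000e-01  1.4409e+02] [-2.83  0.78  3.36] [0.164 0.796 0.479] -0.024 0.1207 22.7
```

Request:
play_rows:
  moves:
    - {"offset": [0, 0, 0], "spin": 2.5, "jaw": 255}
    - {"offset": [0, 0, 0], "spin": 2.5, "jaw": 255}

```text
t: 22.9
tcp_pos: [433.8, -76.5, 289.8]
ee_rot: [-1.57, -0.002, 2.56]
wrist_force: [-2.5, 1.5, 4.0]
gripper_width: 0.121
```

```bash
python3 st.py
```

```text
[ 0.639 -0.012 -0.517  2.07  -0.007  1.084 -2.027] [433.75 -76.5  289.83] [-8.9950e+01 -1.4000e-01  1.4666e+02] [-2.5   1.49  4.03] [ 0.277  0.9   -0.035] 0.248 0.1211 22.9
```

Request:
play_rows:
  moves:
    - {"offset": [0, 0, 0], "spin": 0, "jaw": 150}
    - {"offset": [0, 0, 0], "spin": 0, "jaw": 150}
    - {"offset": [0, 0, 0], "spin": 0, "jaw": 150}
    - {"offset": [0, 0, 0.025], "spin": 0, "jaw": 150}
    - {"offset": [0, 0, 0.05], "spin": 0, "jaw": 150}
    - {"offset": [0, 0, 0.05], "spin": 8.5, "jaw": 150}
    - {"offset": [0.02, 0.035, 0.05], "spin": 17, "jaw": 150}
    - {"offset": [0.04, 0.07, 0.05], "spin": 25.5, "jaw": 150}
    - {"offset": [0.061, 0.104, 0.05], "spin": 34, "jaw": 150}
    - {"offset": [0.061, 0.104, 0.05], "spin": 42, "jaw": 150}

```text
t: 23.9
tcp_pos: [497.0, 32.5, 340.4]
ee_rot: [-1.574, 0.003, -2.978]
wrist_force: [0.2, -0.0, 0.2]
gripper_width: 0.416
```

Request:
play_rows:
  moves:
    - {"offset": [0, 0, 0], "spin": 8.5, "jaw": 150}
    - {"offset": [0, 0, 0], "spin": 17, "jaw": 150}
    - {"offset": [0, 0, 0], "spin": 25.5, "jaw": 150}
    - {"offset": [0, 0, 0], "spin": 34, "jaw": 150}
    - {"offset": [0, 0, 0], "spin": 42.5, "jaw": 150}
    - {"offset": [0, 0, 0], "spin": 51, "jaw": 150}
    - {"offset": [0, 0, 0], "spin": 59.5, "jaw": 150}
    - {"offset": [0, 0, 0], "spin": 68, "jaw": 150}
    - {"offset": [0, 0, 0], "spin": 76.5, "jaw": 150}
    - {"offset": [0, 0, 0], "spin": 85, "jaw": 150}

```text
t: 24.9
tcp_pos: [495.5, 27.0, 339.9]
ee_rot: [-1.57, 0.0, -1.502]
wrist_force: [-0.5, 0.0, 0.1]
gripper_width: 0.411
```

```bash
python3 st.py
```

```text
[ 0.573  0.078 -0.703  1.889  0.054  1.193 -0.08 ] [495.47  27.02 339.87] [-8.997e+01  1.000e-02 -8.604e+01] [-0.46  0.01  0.12] [ 0.032 -0.104 -0.006] -1.544 0.4113 24.9
```

Request:
play_rows:
  moves:
    - {"offset": [0, 0, 0], "spin": 8.5, "jaw": 150}
    - {"offset": [0, 0, 0], "spin": 17, "jaw": 150}
    - {"offset": [0, 0, 0], "spin": 25.5, "jaw": 150}
    - {"offset": [0, 0, 0], "spin": 34, "jaw": 150}
    - {"offset": [0, 0, 0], "spin": 42.5, "jaw": 150}
    - {"offset": [0, 0, 0], "spin": 51, "jaw": 150}
    - {"offset": [0, 0, 0], "spin": 59.5, "jaw": 150}
    - {"offset": [0, 0, 0], "spin": 68, "jaw": 150}
    - {"offset": [0, 0, 0], "spin": 76.5, "jaw": 150}
    - {"offset": [0, 0, 0], "spin": 85, "jaw": 150}

```text
t: 25.9
tcp_pos: [495.5, 27.0, 339.9]
ee_rot: [-1.57, -0.0, -0.018]
wrist_force: [-0.1, -0.2, -1.0]
gripper_width: 0.412
```

Request:
play_rows:
  moves:
    - {"offset": [0, 0, 0], "spin": 8.5, "jaw": 150}
    - {"offset": [0, 0, 0], "spin": 17, "jaw": 150}
    - {"offset": [0, 0, 0], "spin": 25.5, "jaw": 150}
    - {"offset": [0, 0, 0], "spin": 34, "jaw": 150}
    - {"offset": [0, 0, 0], "spin": 35, "jaw": 150}
    - {"offset": [0, 0, 0], "spin": 35, "jaw": 150}

```text
t: 26.5
tcp_pos: [495.4, 27.0, 339.9]
ee_rot: [-1.571, -0.0, 0.584]
wrist_force: [0.3, -0.5, -0.5]
gripper_width: 0.411
```

```bash
python3 look.py c1
```

```text
[ 0.676  0.089 -0.812  1.886  0.069  1.195  1.995] [495.41  26.99 339.94] [-8.999e+01 -2.000e-02  3.345e+01] [ 0.28 -0.49 -0.45] [ 0.108 -0.089 -0.024] 0.4107784333871297 26.5
```

View pics/c1.png

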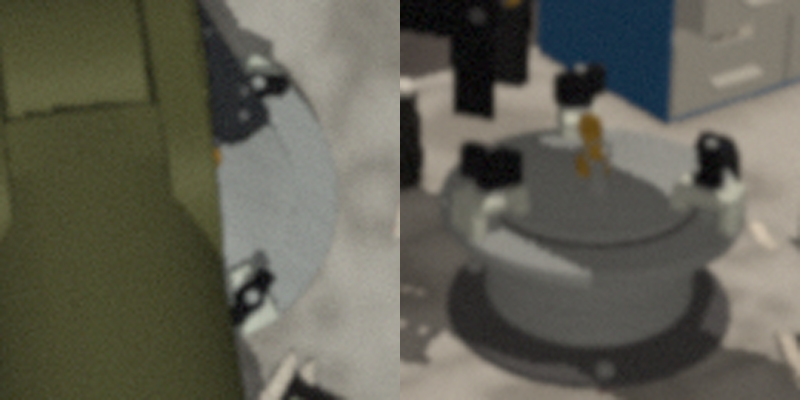

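Request:
play_rows:
  moves:
    - {"offset": [-0.0004, 0.0007, -0.015], "spin": 0.5, "jaw": 150}
    - {"offset": [-0.0004, 0.0007, -0.03], "spin": 0.5, "jaw": 150}
    - {"offset": [-0.0004, 0.0007, -0.045], "spin": 0.5, "jaw": 150}
    - {"offset": [-0.0004, 0.0007, -0.0494], "spin": 0.5, "jaw": 150}
    - {"offset": [-0.0004, 0.0007, -0.0494], "spin": 0.5, "jaw": 150}
    - {"offset": [-0.0004, 0.0007, -0.0494], "spin": 0.5, "jaw": 150}

```text
t: 27.2
tcp_pos: [495.1, 27.9, 290.7]
ee_rot: [-1.57, -0.0, 0.596]
wrist_force: [0.2, 0.1, 0.4]
gripper_width: 0.407
```

```bash
python3 st.py
```

```text
[ 0.655  0.151 -0.811  1.942  0.122  1.098  1.96 ] [495.09  27.93 290.7 ] [-8.998e+01 -2.000e-02  3.414e+01] [0.17 0.13 0.38] [ 0.123 -0.068 -0.011] -0.006 0.4065 27.2
```

Request:
play_rows:
  moves:
    - {"offset": [0, 0, 0], "spin": 0, "jaw": 255}
    - {"offset": [0, 0, 0], "spin": 0, "jaw": 255}
    - {"offset": [0, 0, 0], "spin": 0, "jaw": 255}
    - {"offset": [0, 0, 0], "spin": 0, "jaw": 255}
    - {"offset": [0, 0, 0], "spin": 0, "jaw": 255}
  squeeze: 10

```text
t: 27.7
tcp_pos: [495.2, 27.8, 291.3]
ee_rot: [-1.572, -0.001, 0.596]
wrist_force: [0.4, -0.1, 4.8]
gripper_width: 0.128
```

```bash
python3 st.py
```

```text
[ 0.655  0.15  -0.811  1.942  0.123  1.098  1.96 ] [495.23  27.82 291.31] [-9.004e+01 -4.000e-02  3.413e+01] [ 0.35 -0.14  4.77] [0.082 0.021 0.007] 0.023 0.1281 27.7
```

Request:
play_rows:
  moves:
    - {"offset": [0, 0, 0], "spin": 0, "jaw": 255}
    - {"offset": [0, 0, 0], "spin": 0, "jaw": 255}
    - {"offset": [0, 0, 0], "spin": -2, "jaw": 255}
    - {"offset": [0, 0, 0], "spin": -4, "jaw": 255}
  squeeze: 45

```text
t: 28.1
tcp_pos: [495.2, 27.8, 291.2]
ee_rot: [-1.571, -0.001, 0.525]
wrist_force: [0.5, -0.9, 4.9]
gripper_width: 0.124
```

```bash
python3 st.py
```

```text
[ 0.649  0.149 -0.804  1.942  0.121  1.098  1.89 ] [495.24  27.82 291.18] [-9.003e+01 -5.000e-02  3.005e+01] [ 0.48 -0.88  4.9 ] [ 0.022  0.015 -0.027] 0.35 0.1236 28.1
```

Request:
play_rows:
  moves:
    - {"offset": [0, 0, 0], "spin": -2, "jaw": 255}
    - {"offset": [0, 0, 0], "spin": -4, "jaw": 255}

```text
t: 28.3
tcp_pos: [495.2, 27.8, 291.2]
ee_rot: [-1.571, -0.001, 0.455]
wrist_force: [-0.7, -0.0, 4.2]
gripper_width: 0.122
```

```bash
python3 st.py
```

```text
[ 0.642  0.148 -0.797  1.942  0.119  1.098  1.822] [495.25  27.84 291.16] [-9.003e+01 -5.000e-02  2.605e+01] [-0.69 -0.01  4.22] [0.055 0.036 0.039] 0.339 0.122 28.3
```

Request:
play_rows:
  moves:
    - {"offset": [0, 0, 0], "spin": -2, "jaw": 255}
    - {"offset": [0, 0, 0], "spin": -4, "jaw": 255}

```text
t: 28.5
tcp_pos: [495.2, 27.8, 291.1]
ee_rot: [-1.571, -0.001, 0.385]
wrist_force: [-0.8, 0.5, 5.0]
gripper_width: 0.124
```

```bash
python3 st.py
```

```text
[ 0.636  0.147 -0.791  1.942  0.118  1.097  1.753] [495.23  27.83 291.14] [-9.003e+01 -5.000e-02  2.206e+01] [-0.82  0.54  5.  ] [ 0.056  0.003 -0.03 ] 0.339 0.1239 28.5
```

Request:
play_rows:
  moves:
    - {"offset": [0, 0, 0], "spin": -2, "jaw": 255}
    - {"offset": [0, 0, 0], "spin": -4, "jaw": 255}

```text
t: 28.7
tcp_pos: [495.2, 27.8, 291.1]
ee_rot: [-1.571, -0.001, 0.315]
wrist_force: [-1.0, -0.4, 5.5]
gripper_width: 0.122
```

```bash
python3 st.py
```

```text
[ 0.63   0.146 -0.784  1.942  0.116  1.097  1.684] [495.23  27.79 291.14] [-9.003e+01 -5.000e-02  1.805e+01] [-1.01 -0.43  5.54] [ 0.043 -0.035 -0.019] 0.339 0.1224 28.7
```

Request:
play_rows:
  moves:
    - {"offset": [0, 0, 0], "spin": -2, "jaw": 255}
    - {"offset": [0, 0, 0], "spin": -4, "jaw": 255}

```text
t: 28.9
tcp_pos: [495.2, 27.8, 291.1]
ee_rot: [-1.571, -0.001, 0.245]
wrist_force: [0.3, -1.8, 4.8]
gripper_width: 0.125
```

```bash
python3 st.py
```

```text
[ 0.624  0.145 -0.777  1.943  0.115  1.097  1.616] [495.24  27.82 291.12] [-9.002e+01 -6.000e-02  1.406e+01] [ 0.29 -1.77  4.81] [ 0.014 -0.09   0.031] 0.339 0.1249 28.9
```

Request:
play_rows:
  moves:
    - {"offset": [0, 0, 0], "spin": -2, "jaw": 255}
    - {"offset": [0, 0, 0], "spin": -4, "jaw": 255}

```text
t: 29.1
tcp_pos: [495.2, 27.8, 291.1]
ee_rot: [-1.571, -0.001, 0.175]
wrist_force: [0.4, 0.6, 4.8]
gripper_width: 0.125
```

```bash
python3 st.py
```

```text
[ 0.618  0.144 -0.771  1.943  0.113  1.097  1.547] [495.23  27.79 291.06] [-9.002e+01 -6.000e-02  1.005e+01] [0.44 0.57 4.76] [ 0.02  -0.075  0.035] 0.339 0.1249 29.1
```

Request:
play_rows:
  moves:
    - {"offset": [0, 0, 0], "spin": -2, "jaw": 255}
    - {"offset": [0, 0, 0], "spin": -4, "jaw": 255}

```text
t: 29.3
tcp_pos: [495.2, 27.8, 291.1]
ee_rot: [-1.571, -0.001, 0.106]
wrist_force: [0.5, -1.0, 4.5]
gripper_width: 0.124
```

```bash
python3 st.py
```

```text
[ 0.612  0.143 -0.764  1.943  0.112  1.096  1.479] [495.22  27.77 291.05] [-9.002e+01 -6.000e-02  6.060e+00] [ 0.51 -1.01  4.5 ] [ 0.03  -0.051  0.034] 0.339 0.1241 29.3
```

Request:
play_rows:
  moves:
    - {"offset": [0, 0, 0], "spin": -2, "jaw": 255}
    - {"offset": [0, 0, 0], "spin": -4, "jaw": 255}

```text
t: 29.5
tcp_pos: [495.2, 27.8, 291.0]
ee_rot: [-1.571, -0.001, 0.036]
wrist_force: [-0.8, -0.6, 4.4]
gripper_width: 0.122
```

```bash
python3 st.py
```

```text
[ 0.607  0.142 -0.758  1.943  0.11   1.096  1.41 ] [495.23  27.78 291.03] [-9.001e+01 -6.000e-02  2.050e+00] [-0.8  -0.62  4.45] [ 0.009 -0.141 -0.06 ] 0.339 0.1219 29.5
```

Request:
play_rows:
  moves:
    - {"offset": [0, 0, 0], "spin": -2, "jaw": 255}
    - {"offset": [0, 0, 0], "spin": -4, "jaw": 255}

```text
t: 29.7
tcp_pos: [495.2, 27.8, 291.0]
ee_rot: [-1.571, -0.001, -0.034]
wrist_force: [0.6, -1.0, 3.4]
gripper_width: 0.123
```

```bash
python3 st.py
```

```text
[ 0.601  0.141 -0.752  1.943  0.109  1.096  1.341] [495.22  27.75 291.01] [-9.001e+01 -6.000e-02 -1.940e+00] [ 0.59 -0.97  3.41] [ 0.025 -0.101  0.009] 0.339 0.1231 29.7
```

Request:
play_rows:
  moves:
    - {"offset": [0, 0, 0], "spin": -2, "jaw": 255}
    - {"offset": [0, 0, 0], "spin": -4, "jaw": 255}

```text
t: 29.9
tcp_pos: [495.2, 27.7, 291.0]
ee_rot: [-1.571, -0.001, -0.104]
wrist_force: [-0.7, -1.4, 4.3]
gripper_width: 0.118
```

```bash
python3 st.py
```

```text
[ 0.595  0.14  -0.745  1.944  0.107  1.096  1.272] [495.21  27.74 290.98] [-9.001e+01 -6.000e-02 -5.940e+00] [-0.68 -1.38  4.33] [-0.006 -0.152  0.019] 0.339 0.1177 29.9
```

Request:
play_rows:
  moves:
    - {"offset": [0, 0, 0], "spin": -2, "jaw": 255}
    - {"offset": [0, 0, 0], "spin": -4, "jaw": 255}

```text
t: 30.1
tcp_pos: [495.2, 27.7, 291.0]
ee_rot: [-1.571, -0.001, -0.174]
wrist_force: [-0.3, -0.7, 2.8]
gripper_width: 0.121
```

```bash
python3 st.py
```

```text
[ 0.589  0.14  -0.739  1.944  0.106  1.096  1.204] [495.18  27.73 290.96] [-9.00e+01 -6.00e-02 -9.95e+00] [-0.25 -0.73  2.77] [ 0.007 -0.198  0.033] 0.339 0.1208 30.1
```

Request:
play_rows:
  moves:
    - {"offset": [0, 0, 0], "spin": -2, "jaw": 255}
    - {"offset": [0, 0, 0], "spin": -4, "jaw": 255}

```text
t: 30.3
tcp_pos: [495.2, 27.7, 290.9]
ee_rot: [-1.571, -0.001, -0.243]
wrist_force: [0.1, -0.7, 3.3]
gripper_width: 0.117
```

```bash
python3 st.py
```

```text
[ 0.584  0.139 -0.733  1.944  0.105  1.095  1.135] [495.16  27.75 290.92] [-9.000e+01 -6.000e-02 -1.394e+01] [ 0.11 -0.65  3.29] [-0.015 -0.186  0.008] 0.339 0.1167 30.3
```

Request:
play_rows:
  moves:
    - {"offset": [0, 0, 0], "spin": -2, "jaw": 255}
    - {"offset": [0, 0, 0], "spin": -4, "jaw": 255}

```text
t: 30.5
tcp_pos: [495.2, 27.7, 290.9]
ee_rot: [-1.571, -0.001, -0.313]
wrist_force: [0.5, -0.1, 3.5]
gripper_width: 0.123
```

```bash
python3 st.py
```

```text
[ 0.578  0.138 -0.727  1.944  0.103  1.095  1.066] [495.19  27.71 290.91] [-8.999e+01 -6.000e-02 -1.795e+01] [ 0.48 -0.08  3.54] [-0.054 -0.176  0.016] 0.339 0.1226 30.5
```

Request:
play_rows:
  moves:
    - {"offset": [0, 0, 0], "spin": -2, "jaw": 255}
    - {"offset": [0, 0, 0], "spin": -4, "jaw": 255}

```text
t: 30.7
tcp_pos: [495.2, 27.7, 290.9]
ee_rot: [-1.571, -0.001, -0.383]
wrist_force: [0.2, 0.0, 2.9]
gripper_width: 0.122
```

```bash
python3 st.py
```

```text
[ 0.573  0.137 -0.721  1.944  0.102  1.095  0.997] [495.17  27.72 290.88] [-8.999e+01 -6.000e-02 -2.194e+01] [0.18 0.   2.92] [-0.023 -0.261  0.052] 0.339 0.1221 30.7
```

Request:
play_rows:
  moves:
    - {"offset": [0, 0, 0], "spin": -2, "jaw": 255}
    - {"offset": [0, 0, 0], "spin": -4, "jaw": 255}

```text
t: 30.9
tcp_pos: [495.2, 27.7, 290.9]
ee_rot: [-1.571, -0.001, -0.453]
wrist_force: [0.3, 0.4, 2.2]
gripper_width: 0.125
```

```bash
python3 st.py
```

```text
[ 0.567  0.136 -0.715  1.945  0.101  1.095  0.928] [495.16  27.7  290.85] [-8.999e+01 -5.000e-02 -2.595e+01] [0.28 0.4  2.24] [-0.051 -0.205 -0.001] 0.339 0.1253 30.9
```

Request:
play_rows:
  moves:
    - {"offset": [0, 0, 0], "spin": -2, "jaw": 255}
    - {"offset": [0, 0, 0], "spin": -4, "jaw": 255}

```text
t: 31.1
tcp_pos: [495.1, 27.7, 290.8]
ee_rot: [-1.571, -0.001, -0.523]
wrist_force: [-0.3, -0.9, 3.2]
gripper_width: 0.123
```

```bash
python3 st.py
```

```text
[ 0.562  0.136 -0.709  1.945  0.1    1.095  0.86 ] [495.15  27.71 290.83] [-8.998e+01 -5.000e-02 -2.994e+01] [-0.3  -0.93  3.25] [-0.021 -0.24   0.013] 0.339 0.1234 31.1
```

Request:
play_rows:
  moves:
    - {"offset": [0, 0, 0], "spin": -2, "jaw": 255}
    - {"offset": [0, 0, 0], "spin": -4, "jaw": 255}

```text
t: 31.3
tcp_pos: [495.2, 27.7, 290.8]
ee_rot: [-1.57, -0.001, -0.592]
wrist_force: [0.4, -0.4, 3.1]
gripper_width: 0.12
```

```bash
python3 st.py
```

```text
[ 0.556  0.135 -0.703  1.945  0.098  1.095  0.791] [495.16  27.68 290.82] [-8.998e+01 -5.000e-02 -3.395e+01] [ 0.39 -0.4   3.1 ] [-0.035 -0.234  0.022] 0.34 0.1198 31.3
```

Request:
play_rows:
  moves:
    - {"offset": [0, 0, 0], "spin": -2, "jaw": 255}
    - {"offset": [0, 0, 0], "spin": -4, "jaw": 255}

```text
t: 31.5
tcp_pos: [495.2, 27.7, 290.8]
ee_rot: [-1.57, -0.001, -0.662]
wrist_force: [0.4, -0.3, 2.6]
gripper_width: 0.123
```

```bash
python3 st.py
```

```text
[ 0.551  0.134 -0.698  1.945  0.097  1.094  0.722] [495.15  27.68 290.79] [-8.998e+01 -5.000e-02 -3.795e+01] [ 0.36 -0.35  2.6 ] [-0.035 -0.267  0.064] 0.339 0.1233 31.5
```

Request:
play_rows:
  moves:
    - {"offset": [0, 0, 0], "spin": -2, "jaw": 255}
    - {"offset": [0, 0, 0], "spin": -4, "jaw": 255}

```text
t: 31.7
tcp_pos: [495.1, 27.7, 290.8]
ee_rot: [-1.57, -0.001, -0.732]
wrist_force: [0.2, -0.2, 2.1]
gripper_width: 0.123
```

```bash
python3 st.py
```

```text
[ 0.546  0.134 -0.692  1.945  0.096  1.094  0.653] [495.14  27.68 290.75] [-8.998e+01 -5.000e-02 -4.195e+01] [ 0.17 -0.21  2.13] [-0.073 -0.26   0.025] 0.339 0.1227 31.7
```

Request:
play_rows:
  moves:
    - {"offset": [0, 0, 0], "spin": -2, "jaw": 255}
    - {"offset": [0, 0, 0], "spin": -4, "jaw": 255}

```text
t: 31.9
tcp_pos: [495.1, 27.7, 290.7]
ee_rot: [-1.57, -0.001, -0.802]
wrist_force: [0.1, -1.2, 3.1]
gripper_width: 0.122
```

```bash
python3 st.py
```

```text
[ 0.541  0.133 -0.686  1.946  0.095  1.094  0.584] [495.13  27.66 290.72] [-8.997e+01 -5.000e-02 -4.595e+01] [ 0.08 -1.2   3.08] [-0.144 -0.283 -0.017] 0.34 0.1215 31.9
```

Request:
play_rows:
  moves:
    - {"offset": [0, 0, 0], "spin": -2, "jaw": 255}
    - {"offset": [0, 0, 0], "spin": -4, "jaw": 255}

```text
t: 32.1
tcp_pos: [495.1, 27.7, 290.7]
ee_rot: [-1.57, -0.001, -0.872]
wrist_force: [-0.2, 0.0, 3.0]
gripper_width: 0.127
```

```bash
python3 st.py
```

```text
[ 0.535  0.132 -0.681  1.946  0.094  1.094  0.515] [495.11  27.69 290.72] [-8.997e+01 -4.000e-02 -4.994e+01] [-0.21  0.04  2.99] [-0.049 -0.322  0.053] 0.34 0.1269 32.1
```

Request:
play_rows:
  moves:
    - {"offset": [0, 0, 0], "spin": -2, "jaw": 255}
    - {"offset": [0, 0, 0], "spin": -4, "jaw": 255}

```text
t: 32.3
tcp_pos: [495.1, 27.7, 290.7]
ee_rot: [-1.57, -0.001, -0.942]
wrist_force: [0.6, -0.6, 1.8]
gripper_width: 0.12
```

```bash
python3 st.py
```

```text
[ 0.53   0.131 -0.675  1.946  0.093  1.094  0.446] [495.11  27.68 290.69] [-8.997e+01 -4.000e-02 -5.394e+01] [ 0.58 -0.59  1.77] [-0.151 -0.266  0.049] 0.34 0.1201 32.3
```

Request:
play_rows:
  moves:
    - {"offset": [0, 0, 0], "spin": -2, "jaw": 255}
    - {"offset": [0, 0, 0], "spin": -4, "jaw": 255}

```text
t: 32.5
tcp_pos: [495.1, 27.7, 290.7]
ee_rot: [-1.57, -0.001, -1.011]
wrist_force: [-0.2, -0.2, 2.3]
gripper_width: 0.125
```

```bash
python3 st.py
```

```text
[ 0.525  0.131 -0.669  1.946  0.092  1.094  0.377] [495.1   27.67 290.66] [-8.997e+01 -4.000e-02 -5.795e+01] [-0.17 -0.16  2.28] [-0.114 -0.34   0.013] 0.34 0.1249 32.5
```

Request:
play_rows:
  moves:
    - {"offset": [0, 0, 0], "spin": -2, "jaw": 255}
    - {"offset": [0, 0, 0], "spin": -4, "jaw": 255}

```text
t: 32.7
tcp_pos: [495.1, 27.8, 290.7]
ee_rot: [-1.57, -0.001, -1.08]
wrist_force: [0.3, -0.1, 2.0]
gripper_width: 0.125
```

```bash
python3 st.py
```

```text
[ 0.52   0.13  -0.664  1.946  0.091  1.094  0.309] [495.09  27.77 290.65] [-8.997e+01 -6.000e-02 -6.186e+01] [ 0.35 -0.05  2.03] [-0.163 -0.248  0.466] -0.114 0.1251 32.7
```

Request:
play_rows:
  moves:
    - {"offset": [0, 0, 0], "spin": -4.5, "jaw": 255}
    - {"offset": [0, 0, 0], "spin": -9, "jaw": 255}
    - {"offset": [0, 0, -0.0001], "spin": -13.5, "jaw": 255}
    - {"offset": [0, 0, -0.0001], "spin": -18, "jaw": 255}
    - {"offset": [0, 0, -0.0002], "spin": -22.5, "jaw": 255}
    - {"offset": [0, 0, -0.0002], "spin": -27, "jaw": 255}
    - {"offset": [0, 0, -0.0003], "spin": -31.5, "jaw": 255}
    - {"offset": [0, 0, -0.0003], "spin": -36, "jaw": 255}
    - {"offset": [0, 0, -0.0004], "spin": -40.5, "jaw": 255}
    - {"offset": [0, 0, -0.0004], "spin": -45, "jaw": 255}

```text
t: 33.7
tcp_pos: [495.1, 27.8, 290.3]
ee_rot: [-1.57, -0.001, -1.867]
wrist_force: [0.5, -0.3, 2.0]
gripper_width: 0.122
```

```bash
python3 st.py
```

```text
[ 0.464  0.124 -0.605  1.948  0.08   1.092 -0.47 ] [495.07  27.8  290.28] [-8.9950e+01 -3.0000e-02 -1.0695e+02] [ 0.48 -0.31  2.01] [-0.229 -0.17   0.477] 0.323 0.1223 33.7
```

Request:
play_rows:
  moves:
    - {"offset": [0, 0, 0], "spin": -4.5, "jaw": 255}
    - {"offset": [0, 0, 0], "spin": -9, "jaw": 255}
    - {"offset": [0, 0, -0.0001], "spin": -13.5, "jaw": 255}
    - {"offset": [0, 0, -0.0001], "spin": -18, "jaw": 255}
    - {"offset": [0, 0, -0.0002], "spin": -22.5, "jaw": 255}
    - {"offset": [0, 0, -0.0002], "spin": -27, "jaw": 255}
    - {"offset": [0, 0, -0.0003], "spin": -31.5, "jaw": 255}
    - {"offset": [0, 0, -0.0003], "spin": -36, "jaw": 255}
    - {"offset": [0, 0, -0.0004], "spin": -40.5, "jaw": 255}
    - {"offset": [0, 0, -0.0004], "spin": -44.2, "jaw": 255}

```text
t: 34.7
tcp_pos: [495.0, 27.8, 289.9]
ee_rot: [-1.57, -0.0, -2.638]
wrist_force: [0.8, -1.0, 2.8]
gripper_width: 0.122
```

```bash
python3 st.py
```

```text
[ 0.414  0.119 -0.551  1.95   0.071  1.09  -1.234] [495.    27.81 289.85] [ -89.95   -0.   -151.14] [ 0.81 -1.03  2.76] [-0.139 -0.041  0.494] 0.106 0.1223 34.7
```

Request:
play_rows:
  moves:
    - {"offset": [0, 0, 0], "spin": 2.5, "jaw": 255}
    - {"offset": [0, 0, 0], "spin": 2.5, "jaw": 255}

```text
t: 34.9
tcp_pos: [495.0, 27.7, 289.9]
ee_rot: [-1.57, 0.0, -2.593]
wrist_force: [0.4, -0.4, 2.3]
gripper_width: 0.124
```

```bash
python3 st.py
```

```text
[ 0.417  0.119 -0.554  1.95   0.071  1.091 -1.189] [495.01  27.67 289.87] [ -89.97    0.   -148.55] [ 0.38 -0.36  2.28] [-0.171 -0.097  0.052] 0.24 0.1243 34.9
```

Screw 3 is done. I'll release, lift, and move back towards the base side to check the result.

Request:
play_rows:
  moves:
    - {"offset": [0, 0, 0], "spin": 0, "jaw": 150}
    - {"offset": [0, 0, 0], "spin": 0, "jaw": 150}
    - {"offset": [0, 0, 0], "spin": 0, "jaw": 150}
    - {"offset": [0, 0, 0.03], "spin": 0, "jaw": 150}
    - {"offset": [0, 0, 0.07], "spin": 0, "jaw": 150}
    - {"offset": [0, 0, 0.11], "spin": 0, "jaw": 150}
    - {"offset": [0, 0, 0.14], "spin": 0, "jaw": 150}
    - {"offset": [-0.02, -0.04, 0.14], "spin": 0, "jaw": 150}
    - {"offset": [-0.04, -0.08, 0.14], "spin": 0, "jaw": 150}
    - {"offset": [-0.06, -0.12, 0.14], "spin": 0, "jaw": 150}

```text
t: 35.9
tcp_pos: [433.9, -93.3, 429.8]
ee_rot: [-1.57, -0.0, -2.592]
wrist_force: [0.4, -0.9, 0.1]
gripper_width: 0.416
```

Request:
play_rows:
  moves:
    - {"offset": [-0.02, -0.04, 0], "jaw": 150}
    - {"offset": [-0.04, -0.08, 0], "jaw": 150}
    - {"offset": [-0.06, -0.12, 0], "jaw": 150}
    - {"offset": [-0.08, -0.16, 0], "jaw": 150}
    - {"offset": [-0.1, -0.2, 0], "jaw": 150}
    - {"offset": [-0.11, -0.24, 0], "jaw": 150}
    - {"offset": [-0.12, -0.28, 0], "jaw": 150}
    - {"offset": [-0.12, -0.32, 0], "jaw": 150}
    - {"offset": [-0.12, -0.32, 0], "jaw": 150}
    - {"offset": [-0.12, -0.32, 0], "jaw": 150}

```text
invalid input
```

```bash
python3 look.py d1
python3 - <<'E'
from h import *
a=cv2.imread("pics/top0.png"); b=bot.capture("top"); cv2.imwrite("pics/top1.png",b)
E
```

```text
[ 0.581 -0.125 -0.39   1.879 -0.048  1.379 -0.819] [433.92 -93.28 429.78] [-8.9980e+01 -1.0000e-02 -1.4852e+02] [ 0.39 -0.88  0.1 ] [-0.155 -0.049 -0.011] 0.4158941247900079 35.9
```

View pics/d1.png

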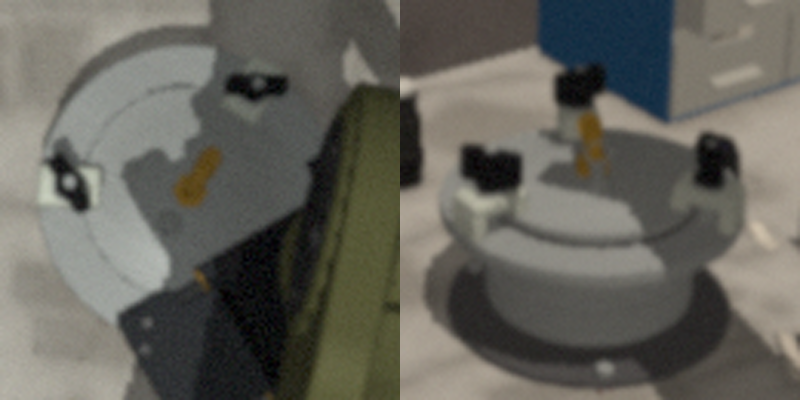

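View pics/top1.png

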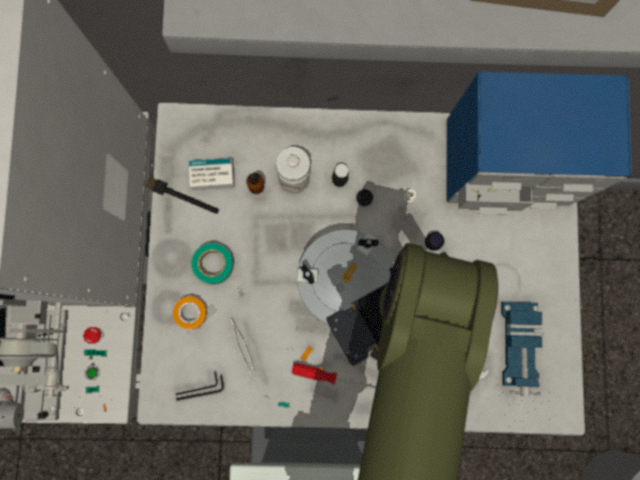

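Request:
play_rows:
  moves:
    - {"offset": [-0.02, -0.04, 0], "spin": 0, "jaw": 150}
    - {"offset": [-0.04, -0.08, 0], "spin": 0, "jaw": 150}
    - {"offset": [-0.06, -0.12, 0], "spin": 0, "jaw": 150}
    - {"offset": [-0.07, -0.16, 0], "spin": 0, "jaw": 150}
    - {"offset": [-0.08, -0.2, 0], "spin": 0, "jaw": 150}
    - {"offset": [-0.09, -0.24, 0], "spin": 0, "jaw": 150}
    - {"offset": [-0.1, -0.28, 0], "spin": 0, "jaw": 150}
    - {"offset": [-0.11, -0.32, 0], "spin": 0, "jaw": 150}
    - {"offset": [-0.11, -0.32, 0], "spin": 0, "jaw": 150}
    - {"offset": [-0.11, -0.32, 0], "spin": 0, "jaw": 150}

```text
t: 37.05
tcp_pos: [325.6, -412.2, 429.0]
ee_rot: [-1.573, 0.001, -2.594]
wrist_force: [0.6, 0.7, 1.2]
gripper_width: 0.412
```

```bash
python3 st.py
python3 - <<'E'
from h import *
b=bot.capture("top"); cv2.imwrite("pics/top2.png",b)
cv2.imwrite("pics/side2.png",bot.capture("side"))
E
```

```text
[ 0.859  0.047 -0.007  1.722 -0.     1.374 -0.171] [ 325.57 -412.16  429.04] [-9.010e+01  3.000e-02 -1.486e+02] [0.56 0.73 1.2 ] [ 0.06  -0.044 -0.018] 0.027 0.4118 37.05
```

View pics/top2.png

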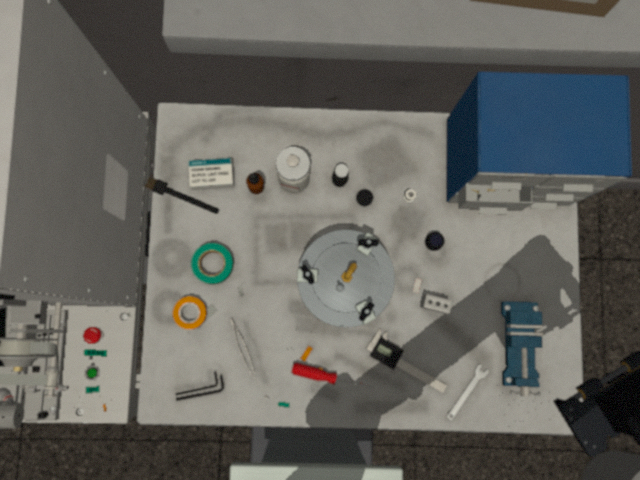

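View pics/side2.png

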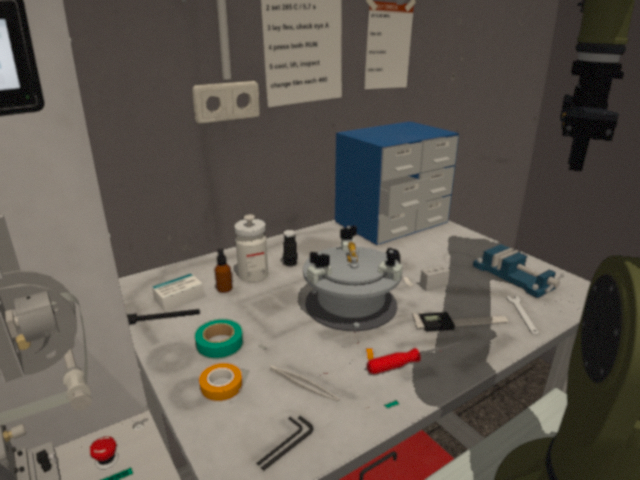

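The arm is clear and nothing else on the bench has moved: block (436,301), roller (410,195), loupe (435,240), tape (190,312) and bottle (256,182) are all where they were at the start. The wings are at (369,243), (366,310) and (308,273). I'll check the wing angles, then hand in.

Run:
```python
from h import *
im=cv2.imread("pics/top2.png"); g=im.max(2)
m=(g<60).astype(np.uint8); m[:225]=0; m[330:]=0; m[:,:290]=0; m[:,395:]=0
n,l,st,ce=cv2.connectedComponentsWithStats(m)
for i in range(1,n):
    if st[i,4]<25: continue
    ys,xs=np.nonzero(l==i); W=plane("top",np.c_[xs,ys],122)[:,:2]; W=W-W.mean(0); w,v=np.linalg.eigh(np.cov(W.T)); a=v[:,1]
    print(ce[i].round(1),(np.degrees(np.arctan2(a[1],a[0]))%180).round(1))
print("expected 90.9, 146.7, 31.4")
bot.hand_in()
```

```text
[367.9 242.1] 91.0
[307.1 273.5] 29.0
[365.8 310.5] 146.8
expected 90.9, 146.7, 31.4
the job is handed in; nothing more can be done
```

I turned all three wing screws clockwise to the bite and then about a quarter turn more. I went in the order asked, from the one the elbow points at round clockwise, and finished each before starting the next. The job is handed in at about 37 s of the 72 s allowed; no verdict was reported.

| Screw | Free torque before the bite | Torque past the bite | Bite angle (tool yaw) | Final wing angle |
|---|---|---|---|---|
| 1 | about 0.03 N m | 0.44–0.52 N m | about +0.9° | −89.1° |
| 2 | about 0.03 N m | 0.48–0.51 N m | about −123.4°, ±1.2° | −213.3° |
| 3 | about 0.03 N m | 0.47–0.49 N m | about −58.6°, ±0.7° | −148.6° |

- **Quarter turn:** each screw went 90° past its bite, give or take 1–2°. I allowed for about 2.6° of twist in the fingers, and the torque was back to about zero before I let go of each wing. Screw 1 needed one regrip before its bite, because the last joint would have run out of range.
- **Camera check:** in the last picture, wings 1 and 2 are within 0.1° of the expected angles (91.0° and 146.8°). Wing 3 shows 29.0° against 31.4° expected, which is within what the pictures can resolve.
- **Forces:** my readings between moves never showed more than about 6.5 N at the wrist. While I held a wing there was a steady 2–6 N upward, which I take to be friction on the wing. By the arm's own position the fingertips stayed about 5 mm or more above the claws, and I saw no sign of contact with the lid.
- **Rest of the bench:** the other things are where they were at the start, and the arm was clear when I handed in.

One retreat move was refused because I left out its spin value. I sent it again and nothing was affected.

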